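Sort keyed gears onto matching spindles and close the reject tin

ROBOT

A 7-joint arm with a two-finger parallel gripper is mounted at the origin on a cart in front of the work surface, level with it; the furniture and walls round the work are solid. World frame = base frame: x ahead of the robot, y to its left, z up, the work surface at z = 0. Lengths are in m, angles in rad, forces in N, time in s.
With the tool pointing down it reaches from about 0.4 to 0.875 m from the base axis. Payload 19.3 kg.
Tool frame: the origin (TCP) lies midway between the tips of the shut fingers; the grasp point (between the pads) lies 19 mm behind it (bot.pinch_z is the distance from the TCP to the grasp point, in m); z points along the fingers, y is the line along which they close (so a half turn about z gives the same grasp; the last joint's range is limited). The gripper opens to 85 mm and grips with 20 to 120 N. Pads are 22 mm wide; open, the fingers measure 114 mm over their backs; the gripper's body (76 mm by 85 mm) begins 54 mm behind the grasp point. The pads swing forward as they close: fully open they stand 13 mm farther back than shut.
Start: joints at [1.049, 0.521, -0.036, 1.599, 0.021, 1.021, -0.113], TCP at [0.273, -0.562, 0.201] pointing down, gripper open.
Joint ranges: [-2.91, 2.91], [-0.3, 2.13], [-1.5, 1.42], [0.17, 2.43], [-1.26, 4.41], [0.16, 1.93], [-2.52, 2.52]. Speed limits (rad/s): [1.89, 1.89, 2.39, 2.39, 3.01, 3.01, 3.01].

INTERFACE

Orientations are given as [roll, pitch, yaw] about the fixed x, y, z axes, in that order (R = Rz(yaw) Ry(pitch) Rx(roll)).
In Python, from workcell import observe, viewer, bot gives the robot as it stands. The module is installed in compiled form; this text tells all that it offers.
- The arm moves only by the tool play_rows, never from a script. Its argument "motion" is a list of rows, each a list of 7 numbers: the shift along the tool's x, y, z in cm, then the turn, a rotation vector about the tool's x, y, z in rad, then the opening, from -1 (shut) to 1 (fully open), so that 0 is half open. A call has exactly 5 rows; each row is the pose to reach, as a shift and turn from the pose commanded when the call began, along the tool's axes at that moment; what a row does not reach only later rows make up. A row lasts 1/10 s, in which the tool goes at most 50 mm and 8.59 degrees, less where a joint would pass 70% of its speed; a pose out of reach is approached as far as the arm can. A call with a gripper value outside its range is refused whole. The fingers move at their own pace and stop on an object; "squeeze" is the grip in N (left out, the last holds). Time passes only in rows, so rows that repeat a pose let the fingers close, or fill a call up. It gives the time, the measured TCP pose, the force, the opening and the grip force at its end, in the units of the state.
- observe(): the state, without advancing time (a new reading comes with each control period).
- viewer.grab_frame(name): name is "scene" or "top"; returns (picture, depth): 384x512x3 uint8, red, green, blue; 384x512 float32, m along the optical axis (not along the pixel's ray), 0 where there is no reading.
- viewer.camera_info(name): a dict with "fx", "fy", "cx", "cy" (pixels), "k1" (the pictures are not rectified: a ray, as slopes to the right and down, at radius r is drawn at 1 + k1 r^2 times it, then the intrinsics apply), "R" (3x3) and "t" (3): a world point X has camera coordinates R X + t. Camera axes: x right, y down, z forward; pixel columns grow to the right and rows downward; lengths in m; the calibration is good to about 2 mm. A picture is of the moment at which its call begins. camera_info takes no time and is no camera call.
- bot.job_done(): hands the job in; it is judged then, once.
The state is a dict: "clock": time; "qpos": joint angles; "qd": joint speeds; "joint_efforts": joint torques, N m; "position": TCP position; "tool_rot": TCP orientation; "force": force on the tool from outside, world axes, zero at the start; "moment": the same for the moment, N m; "grip_width": finger opening in m; "finger_force": force on a finger pad.
Only numpy, scipy, OpenCV 4.12 (cv2) and the standard library are available. Lean on these libraries where they do the work, as an engineer would, in place of code of your own. Each camera call takes 0.05 s, during which the arm holds its last target. There are 200 camera calls.

TASK

Sort the loose gears by the position of their keyways: slide each one fully home on the spindle whose two keys it fits (two of a kind stack on one spindle), and lay the odd one that fits neither spindle flat in the round tin. Close the tin with its lid, seated and level all round, and leave the beaker, the timer and the dropper bottle where they are.

Things in the scene. Friction and masses are not known exactly. Their poses are not given: they have to be found in the camera images.
- gear_1_mid (a point): plain steel gear lying flat, may be absent. Toothed rim 63 mm across, 7 mm high, at the bottom; above it a plain round hub, 40 mm diameter (the 15 mm to grip), 22 mm high in all. Bore 23 mm with two keyways. 120 g. Gears look alike but for the place of their keyways. Point: on the axis, half-way up (11 mm above the underside); x axis towards the first keyway, z up
- gear_1_key2 (a point): middle of the second keyway of gear_1, 14 mm from the axis, at the top face of the hub. From its direction against the x axis of the gear the pattern is known: two keyways opposite (180 deg), at a right angle (90) or 135 deg apart; which gear is which must be measured or seen. Keyways are 9.5 mm wide, reach 16.5 mm from the axis and run right through
- gear_2_mid (a point): another such gear, outside as gear_1, may be absent; point and axes as for gear_1_mid
- gear_2_key2 (a point): middle of the second keyway of gear_2, 14 mm from the axis, at the top face of the hub; patterns as for gear_1_key2
- gear_3_mid (a point): another such gear, outside as gear_1, may be absent; point and axes as for gear_1_mid
- gear_3_key2 (a point): middle of the second keyway of gear_3, 14 mm from the axis, at the top face of the hub; patterns as for gear_1_key2
- gear_4_mid (a point): another such gear, outside as gear_1, may be absent; point and axes as for gear_1_mid
- gear_4_key2 (a point): middle of the second keyway of gear_4, 14 mm from the axis, at the top face of the hub; patterns as for gear_1_key2
- gear_5_mid (a point): another such gear, outside as gear_1, may be absent; point and axes as for gear_1_mid
- gear_5_key2 (a point): middle of the second keyway of gear_5, 14 mm from the axis, at the top face of the hub; patterns as for gear_1_key2
- spindle_1_seat (a point): fixed upright aluminium shaft, 20 mm diameter, with two keys opposite each other (along its +x and -x), on a grey round foot (80 mm across, 12 mm high). Holds a stack of two gears of its pattern: the first fully home with its underside on the foot, the next on that one's hub, 22 mm higher. Point: on the axis at the top face of the foot; x axis towards the first key, z up
- spindle_1_key2 (a point): upper outer end of the second key of spindle_1, 14.5 mm from the axis, 50 mm above the foot. Both keys are 6 mm wide and end at this height; above them the bare shaft tapers to 12 mm diameter at its tip, 60 mm above the foot
- spindle_2_seat (a point): fixed upright aluminium shaft, 20 mm diameter, with two keys at a right angle (along its +x and +y), on a grey round foot (80 mm across, 12 mm high). Holds a stack of two gears of its pattern: the first fully home with its underside on the foot, the next on that one's hub, 22 mm higher. Point: on the axis at the top face of the foot; x axis towards the first key, z up
- spindle_2_key2 (a point): upper outer end of the second key of spindle_2, 14.5 mm from the axis, 50 mm above the foot. Both keys are 6 mm wide and end at this height; above them the bare shaft tapers to 12 mm diameter at its tip, 60 mm above the foot
- tin_rim (a point): centre of the open mouth of a loose round aluminium sample tin: 112 mm outside, 104 mm inside diameter, rim 35 mm above its underside, floor 3 mm thick, 350 g; z up
- tin: the tin; origin at the centre of its underside
- lid_knob (a point): middle of the black knob of the tin's loose lid: knob 22 mm diameter and 15 mm high on a narrower neck; the point is 23 mm above the lid's lowest face, and 18 mm above the tin's rim when the lid is seated; z up
- lid: the tin's loose round aluminium lid, lying right side up on the top plate of the magnetic stirrer, 75 mm above the table: disc 116 mm across, 4 mm thick, below it a locating step 99 mm across and 5 mm deep; about 120 g; origin at the centre of its lowest face
- beaker: bystander: glass beaker 72 mm across, 92 mm high, standing on the table behind the spindles; origin at the centre of its underside
- timer: bystander: white timer, 64x64x19 mm, lying on the table; origin at the centre of its underside
- dropper_bottle: bystander: small white dropper bottle, 29 mm across, 90 mm high, standing behind the tin; origin at the centre of its underside
- photometer: fixed instrument behind the gears, keep clear of it: 66 mm high; seen from its origin (on the table) and in its own axes it reaches from x = -127 to +100 mm and y = -84 to +84 mm
- magnetic_stirrer: fixed stirrer that carries the lid, keep clear of its sides: 75 mm high; from its origin (on the table) and in its own axes it reaches from x = -80 to +97 mm and y = -65 to +85 mm, with a small stub out to y = -100 mm

How it is judged:
At the end, for the whole second after the job is handed in: gears with opposite keyways on spindle_1, right-angled ones on spindle_2, each within 4 mm of the axis, level within 4 deg, middle at most 36 mm above the foot; the odd gear flat in the tin; lid on the tin, centred within 6 mm, down within 2.5 mm, level within 2.3 deg; all at rest (horizontal distance between each of gear_1_mid, gear_3_mid and spindle_1_seat below 0.004 m and z of each of gear_1_mid, gear_3_mid in the frame of spindle_1_seat below 0.036 m and angle between each of gear_1_mid, gear_3_mid, gear_2_mid, gear_4_mid's own z axis and vertical below 0.07 rad and horizontal distance between each of gear_2_mid, gear_4_mid and spindle_2_seat below 0.004 m and z of each of gear_2_mid, gear_4_mid in the frame of spindle_2_seat below 0.036 m and horizontal distance between gear_5_mid and tin_rim below 0.026 m and z of gear_5_mid in the frame of tin_rim below -0.016 m and angle between gear_5_mid's own z axis and vertical below 0.1 rad and horizontal distance between lid_knob and tin_rim below 0.006 m and z of lid_knob in the frame of tin_rim below 0.0205 m and angle between each of lid_knob, tin_rim's own z axis and vertical below 0.04 rad and linear speed of each of lid, tin below 0.02 m/s); the robot touches nothing.
It fails at once if the beaker is moved by more than 3 cm (distance of beaker from where it was at the start of the episode above 0.03 m).
It fails at once if the timer is moved by more than 3 cm (distance of timer from where it was at the start of the episode above 0.03 m).
It fails at once if the dropper bottle is moved by more than 3 cm (distance of dropper_bottle from where it was at the start of the episode above 0.03 m).
Of gear_1, gear_2, gear_3, gear_4 only 3 to 4 are there at a start; the rules pass over those that are not, and their reading is None.
At some moment in a run one of gear_1, gear_2, gear_3, gear_4, gear_5 may be knocked a few centimetres aside while the robot is not near it.
It also fails if it takes over 208 s, if anything falls off the work surface, if the arm or the gripper's body presses on something with over 40 N, if the wrist force passes 120 N, or if a joint passes its speed limit or range.

## Working session

There is one attempt and no reset: what is moved stays moved. The work goes in short steps, Python scripts to look and compute and a tool call to move; the robot and the scene stay as the last step left them, time stands still between calls to the robot, and variables do not carry over. Pictures are saved under pics/ and viewed, at most 14 in all, crops included, and the job is handed in when it is done.

Besides the shell and the picture viewer there is one more tool, called after "Request:" as name([rows], argument=value, ...), one row to a line, values as JSON. play_rows: Moves the arm, as the interface text tells. Its arguments: {"type":"object","properties":{"motion":{"type":"array"},"squeeze":{"type":"number"}},"required":["motion"]}

```bash
mkdir -p pics
cat > h.py <<'E'
import numpy as np, cv2
from workcell import observe, viewer, bot
def grab(n,save=None):
    p,d=viewer.grab_frame(n)
    if save: cv2.imwrite('pics/'+save+'.png',cv2.cvtColor(p,cv2.COLOR_RGB2BGR))
    return p,d
def rays(n,uv):
    c=viewer.camera_info(n); uv=np.atleast_2d(np.asarray(uv,float))
    K=np.array([[c['fx'],0,c['cx']],[0,c['fy'],c['cy']],[0,0,1]])
    s=cv2.undistortPoints(uv.reshape(-1,1,2),K,np.array([c['k1'],0,0,0.])).reshape(-1,2)
    R=np.array(c['R']);t=np.array(c['t'])
    return -R.T@t, np.c_[s,np.ones(len(s))]@R, R,t
def onplane(n,uv,z):
    o,d,_,_=rays(n,uv); return o+d*((z-o[2])/d[:,2])[:,None]
def cloud(n,depth):
    v,u=np.nonzero(depth>0); o,d,_,_=rays(n,np.c_[u,v])
    P=np.full(depth.shape+(3,),np.nan); P[v,u]=o+d*depth[v,u][:,None]; return P
def proj(n,X):
    c=viewer.camera_info(n); X=np.atleast_2d(X)@np.array(c['R']).T+np.array(c['t'])
    s=X[:,:2]/X[:,2:]; s=s*(1+c['k1']*(s**2).sum(1))[:,None]
    return s*[c['fx'],c['fy']]+[c['cx'],c['cy']]
E
python3 - <<'E'
from h import *
for n in ('scene','top'):
    p,d=grab(n,n+'0'); np.savez(n+'0.npz',p=p,d=d)
    c=viewer.camera_info(n); o=rays(n,[[256,192]]); print(n,c['fx'],c['k1'],o[0],o[1])
print({k:np.round(v,3) for k,v in observe().items()}, bot.pinch_z)
E
```

```text
scene 429.98378891516387 -0.11937854309788083 [-0.17568055 -0.89383002  0.6035904 ] [[ 0.62160228  0.65649769 -0.42738491]]
top 485.3447604154067 0.013127322107909617 [-0.10044291 -0.24824617  1.72127725] [[ 0.39899941  0.10573663 -0.91100686]]
{'clock': np.float64(0.1), 'qpos': array([ 1.049,  0.522, -0.036,  1.6  ,  0.021,  1.021, -0.113]), 'qd': array([ 0.   , -0.002,  0.001, -0.002, -0.001, -0.   ,  0.001]), 'joint_efforts': array([ 3.0000e-03, -9.2848e+01,  1.9840e+00, -3.7053e+01,  1.8000e-02,
        5.0000e-03,  0.0000e+00]), 'position': array([ 0.273, -0.562,  0.201]), 'tool_rot': array([-3.141,  0.   ,  0.452]), 'force': array([1.01 , 0.452, 0.398]), 'moment': array([-0.007,  0.029, -0.044]), 'finger_force': np.float64(0.0), 'grip_width': np.float64(0.085)} 0.0187
```

View pics/scene0.png

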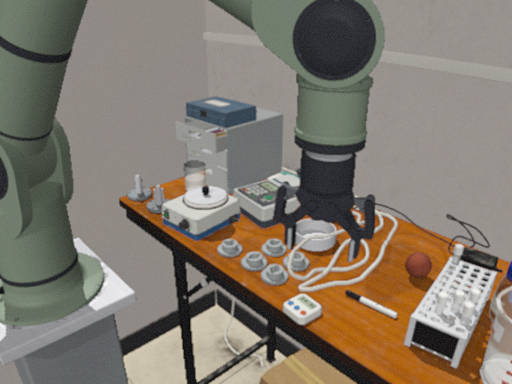

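View pics/top0.png

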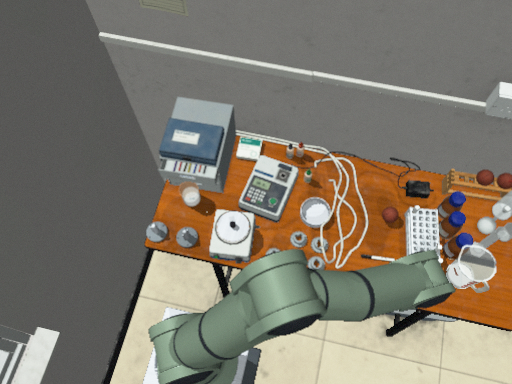

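Run:
```python
from h import *
for n in ('scene','top'):
    f=np.load(n+'0.npz'); P=cloud(n,f['d'])
    print(n,'proj',proj(n,[[0,0,0],[.5,0,0],[.5,-.5,0],[.5,.3,0],[.273,-.562,.2]]).round(0).tolist())
    pts={'scene':[(231,247),(274,246),(255,260),(274,272),(297,260),(317,232),(207,192),(158,195),(139,186),(302,308),(195,178),(205,205)],
         'top':[(299,240),(318,243),(316,262),(316,212),(234,226),(186,237),(157,231),(190,197),(308,176),(270,185)]}[n]
    for u,v in pts: print((u,v),P[v,u].round(3).tolist(),f['p'][v,u].tolist())
    big=cv2.cvtColor(f['p'],cv2.COLOR_RGB2BGR)
    if n=='scene': a=big[225:290,210:320]; b=big[165:235,120:245]
    else: a=big[190:275,205:335]; b=big[180:265,140:270]
    a=cv2.resize(a,(780,int(780*a.shape[0]/a.shape[1])),interpolation=cv2.INTER_CUBIC)
    cv2.imwrite(f'pics/c_{n}.png',a[:600])
```

```text
scene proj [[44.0, 285.0], [214.0, 215.0], [355.0, 294.0], [160.0, 185.0], [318.0, 275.0]]
(231, 247) [0.406, -0.189, 0.02] [152, 154, 154]
(274, 246) [0.487, -0.261, 0.022] [174, 177, 177]
(255, 260) [0.409, -0.274, 0.022] [171, 175, 174]
(274, 272) [0.41, -0.337, 0.02] [158, 161, 160]
(297, 260) [0.482, -0.342, 0.022] [173, 177, 177]
(317, 232) [0.647, -0.27, 0.002] [171, 170, 173]
(207, 192) [0.463, -0.022, 0.096] [32, 33, 39]
(158, 195) [0.407, 0.151, 0.044] [145, 146, 149]
(139, 186) [0.407, 0.269, 0.034] [158, 158, 159]
(302, 308) [0.367, -0.46, 0.016] [230, 230, 224]
(195, 178) [0.546, 0.152, 0.058] [197, 195, 188]
(205, 205) [0.439, -0.044, 0.072] [200, 200, 195]
top proj [[198.0, 361.0], [234.0, 225.0], [366.0, 254.0], [158.0, 209.0], [388.0, 308.0]]
(299, 240) [0.497, -0.25, 0.004] [172, 138, 117]
(318, 243) [0.503, -0.321, -0.001] [89, 49, 15]
(316, 262) [0.429, -0.327, 0.002] [88, 50, 17]
(316, 212) [0.62, -0.291, 0.008] [231, 236, 240]
(234, 226) [0.462, -0.015, 0.102] [38, 38, 40]
(186, 237) [0.404, 0.156, 0.035] [97, 99, 103]
(157, 231) [0.405, 0.269, 0.027] [113, 117, 121]
(190, 197) [0.56, 0.186, 0.038] [211, 216, 213]
(308, 176) [0.74, -0.233, 0.053] [197, 181, 161]
(270, 185) [0.662, -0.101, 0.071] [94, 96, 90]
```

View pics/c_scene.png

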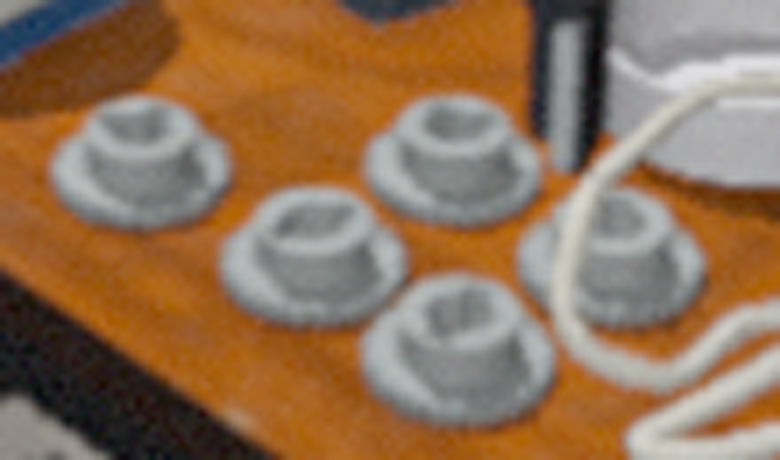

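Request:
play_rows([
  [-5,-1,-1,0,0,0.1,1],
  [-10,-2,-2,0,0,0.2,1],
  [-15,-3,-3,0,0,0.3,1],
  [-20,-4,-4,0,0,0.4,1],
  [-20,-4,-4,0,0,0.452,1],
])

```text
clock: 0.6
position: [0.0684, -0.6149, 0.2423]
tool_rot: [3.14, 0.002, -0.011]
force: [-0.3, -0.1, -0.3]
grip_width: 0.0851
finger_force: 0.0
```

Run:
```python
from h import *
print({k:np.round(v,3).tolist() for k,v in observe().items()})
for n in ('scene','top'):
    p,d=grab(n); np.savez(n+'1.npz',p=p,d=d)
    big=cv2.cvtColor(p,cv2.COLOR_RGB2BGR)
    if n=='top':
        a=cv2.resize(big[195:275,250:345],(700,590),interpolation=cv2.INTER_CUBIC); cv2.imwrite('pics/t1.png',a)
    # gear blobs by height from depth
    P=cloud(n,d); z=P[...,2]; x=P[...,0]; y=P[...,1]
    m=((z>.012)&(z<.03)&(x>.35)&(x<.56)&(y<-.13)&(y>-.4)).astype(np.uint8)
    k,l,s,c=cv2.connectedComponentsWithStats(m)
    for i in range(1,k):
        if s[i,4]>15: print(n,s[i,4],c[i].round(1),np.nanmedian(P[l==i],0).round(4), np.nanmax(z[l==i]).round(4))
```

```text
{'clock': 0.6, 'qpos': [1.285, 0.475, 0.114, 1.576, -0.056, 1.093, -0.17], 'qd': [-0.026, 0.018, 0.068, -0.021, -0.08, 0.021, -0.358], 'joint_efforts': [1.554, -88.495, 4.59, -38.907, 0.025, 0.329, 1.887], 'position': [0.068, -0.615, 0.242], 'tool_rot': [3.14, 0.002, -0.011], 'force': [-0.283, -0.05, -0.296], 'moment': [-0.03, -0.047, 0.005], 'finger_force': 0.0, 'grip_width': 0.085}
scene 38 [298.6 238.9] [ 0.5571 -0.2818  0.0222] 0.03
scene 53 [277.8 243.1] [ 0.5087 -0.2598  0.0204] 0.0236
scene 29 [301.6 257.1] [ 0.5028 -0.3411  0.021 ] 0.0234
scene 16 [332.9 259.9] [ 0.5532 -0.3966  0.0169] 0.0191
top 71 [299.  238.2] [ 0.498  -0.2486  0.0197] 0.0272
top 39 [317.3 244.3] [ 0.4863 -0.3167  0.0221] 0.0291
top 16 [324.  243.5] [ 0.5001 -0.3425  0.0217] 0.0293
top 69 [274.1 255.4] [ 0.4133 -0.1756  0.0202] 0.0298
top 82 [297.2 258.9] [ 0.4193 -0.2574  0.019 ] 0.0297
top 79 [316.8 263.4] [ 0.4195 -0.33    0.0199] 0.0295
top 17 [330.9 260.9] [ 0.4379 -0.3785  0.0238] 0.0294
```

View pics/t1.png

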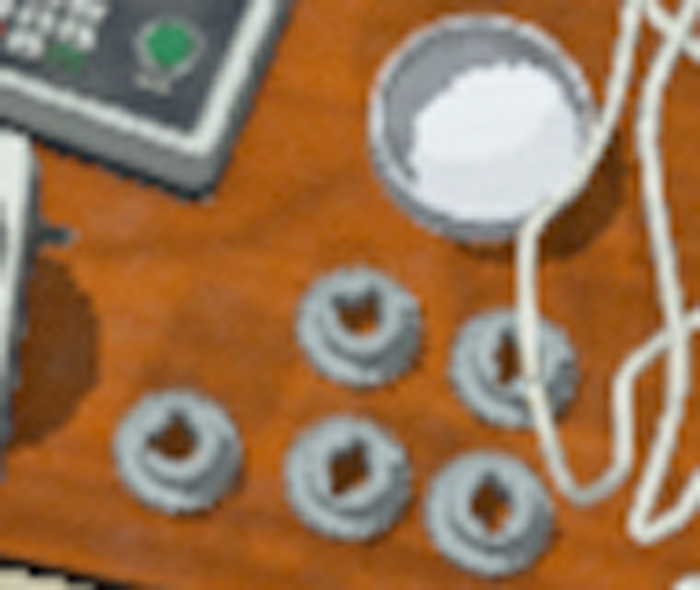

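```bash
cat >> h.py <<'E'
def avg(n,k=6):
    fs=[viewer.grab_frame(n) for _ in range(k)]
    return np.mean([f[0] for f in fs],0).astype(np.float32), np.median([f[1] for f in fs],0)
def rect(n,img,c,z,half=.03,px=160):
    g=np.linspace(-half,half,px); X=c[0]-g[:,None]+0*g[None]; Y=c[1]-g[None]+0*g[:,None]
    uv=proj(n,np.stack([X,Y,0*X+z],-1).reshape(-1,3)).reshape(px,px,2).astype(np.float32)
    return cv2.remap(img.astype(np.float32),uv[...,0],uv[...,1],cv2.INTER_CUBIC).clip(0,255).astype(np.uint8)
E
python3 - <<'E'
from h import *
T,td=avg('top'); S,sd=avg('scene'); np.savez('avg.npz',T=T,td=td,S=S,sd=sd)
uv=np.array([(178,440),(358,315),(348,468),(490,498),(512,355)])*[95/700,80/590]+[250,195]
C=onplane('top',uv,.022); print(C.round(4))
P=cloud('top',td); 
sp=[]
for u,v in ((186,237),(157,231)):
    w=P[v-12:v+12,u-12:u+12].reshape(-1,3); t=w[w[:,2]>.055]; print('spindle',np.nanmedian(t,0).round(4),len(t)); sp.append(np.nanmedian(t,0))
cells=[]
for n,I in (('top',T),('scene',S)):
    for i,c in enumerate(C): cells.append(rect(n,I,c,.022))
for n,I in (('top',T),('scene',S)):
    for c in sp: cells.append(rect(n,I,c,.062))
cells.append(cells[0]*0)
for c in cells: cv2.drawMarker(c,(80,80),(255,0,0),cv2.MARKER_CROSS,6,1)
g=np.vstack([np.hstack(cells[i:i+5]) for i in (0,5,10)])
cv2.imwrite('pics/rect.png',cv2.cvtColor(g,cv2.COLOR_RGB2BGR))
E
```

```text
[[ 0.4152 -0.1729  0.022 ]
 [ 0.499  -0.2467  0.022 ]
 [ 0.4201 -0.2574  0.022 ]
 [ 0.4209 -0.3281  0.022 ]
 [ 0.4957 -0.3255  0.022 ]]
spindle [0.4091 0.1561 0.066 ] 32
spindle [0.4034 0.2769 0.0648] 31
```

View pics/rect.png

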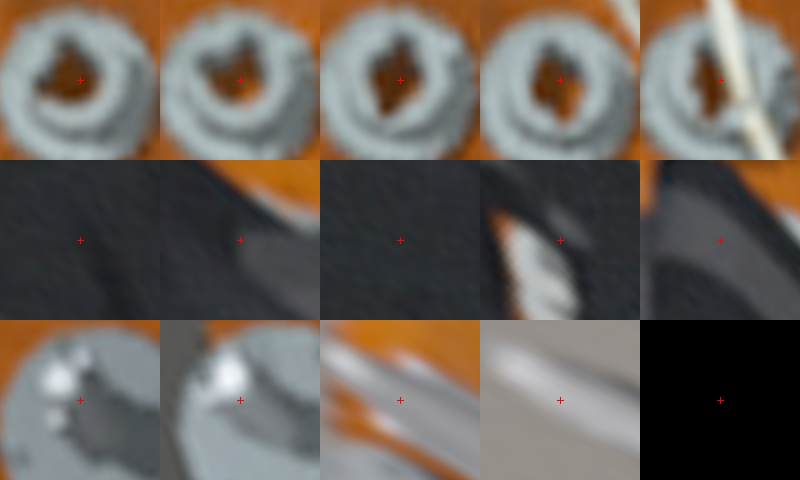

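Run:
```python
from h import *
f=np.load('avg.npz'); T,td=f['T'],f['td']; P=cloud('top',td)
for X,Y in [(520,225),(522,290),(528,370),(545,430),(600,150),(625,60),(585,495),(650,520)]:
    u,v=250+X*95/700,195+Y*80/590; u,v=round(u),round(v)
    print((X,Y),T[v,u].round(),P[v,u].round(3))
f0=np.load('scene0.npz'); S=f0['p']; P0=cloud('scene',f0['d'])
for X,Y in [(590,200),(565,300),(620,370),(680,90)]:
    u,v=round(210+X*110/780),round(225+Y*65/460); print('s',(X,Y),S[v,u],P0[v,u].round(3))
C=[(.4152,-.1729,.022),(.499,-.2467,.022),(.4957,-.3255,.022)]
sp=[(.405,.152,.062),(.402,.274,.062)]
cells=[rect('top',T,c,c[2],.025,260) for c in C+sp]
s=cv2.resize(S[165:205,120:180],(260,260),interpolation=cv2.INTER_CUBIC); cells.append(s)
g=np.vstack([np.hstack(cells[:3]),np.hstack(cells[3:])])
g=np.clip(g.astype(float)*1.2,0,255).astype(np.uint8)
cv2.imwrite('pics/rect2.png',cv2.cvtColor(g,cv2.COLOR_RGB2BGR))
```

```text
(520, 225) [212. 214. 200.] [ 0.552 -0.318  0.049]
(522, 290) [218. 219. 205.] [ 0.521 -0.323  0.052]
(528, 370) [199. 202. 191.] [ 0.48  -0.334  0.053]
(545, 430) [207. 209. 196.] [ 0.453 -0.347  0.051]
(600, 150) [162. 159. 148.] [ 0.603 -0.346  0.049]
(625, 60) [183. 170. 155.] [ 0.657 -0.353  0.043]
(585, 495) [161. 163. 153.] [ 0.429 -0.371  0.033]
(650, 520) [204. 206. 194.] [ 0.43  -0.407  0.007]
s (590, 200) [185 183 173] [ 0.464 -0.344  0.051]
s (565, 300) [184 183 175] [ 0.433 -0.364  0.037]
s (620, 370) [177 176 170] [ 0.435 -0.385  0.019]
s (680, 90) [201 201 196] [ 0.536 -0.322  0.052]
```

View pics/rect2.png

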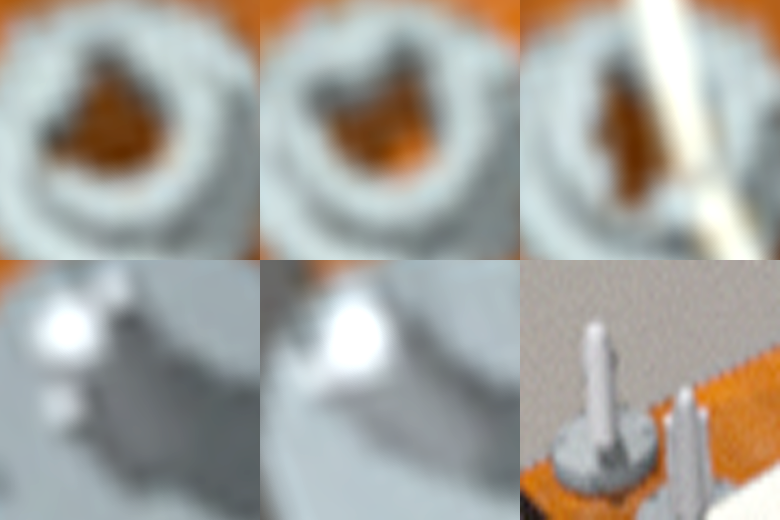

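```bash
cat >> h.py <<'E'
from scipy.optimize import least_squares
def gear_center(T,c,excl=None):
    """centre of gear from top view silhouette, rect at z=.0035, .25mm px"""
    I=rect('top',T,c,.0035,.05,400).astype(float)
    m=((I[...,0]-I[...,2])<60).astype(np.uint8)   # grey vs orange table
    m=cv2.morphologyEx(m,cv2.MORPH_OPEN,np.ones((9,9)))
    cs,_=cv2.findContours(m,cv2.RETR_EXTERNAL,cv2.CHAIN_APPROX_NONE)
    k=np.vstack(cs)[:,0,:]; q=np.c_[(199.5-k[:,1]),(199.5-k[:,0])]*.1/399
    q=q[np.abs(np.hypot(*q.T)-.0315)<.012]
    f=least_squares(lambda s:np.hypot(q[:,0]-s[0],q[:,1]-s[1])-.0318,[0,0],loss='soft_l1',f_scale=.0007)
    r=f.fun; return np.array(c[:2])+f.x, np.median(np.abs(r)), len(q)
def polar(T,c,z=.022,r0=.0132,r1=.0155,n='top'):
    a=np.radians(np.arange(0,360,5)); out=0
    for r in np.linspace(r0,r1,4):
        X=np.c_[c[0]+r*np.cos(a),c[1]+r*np.sin(a),0*a+z]; uv=proj(n,X).astype(np.float32)
        out=out+cv2.remap(T.astype(np.float32),uv[None,:,0],uv[None,:,1],cv2.INTER_CUBIC)[0]
    return np.arange(0,360,5),out/4
E
cat > gears.py <<'E'
from h import *
import sys
def run(T,C,show=True):
    res=[]
    for c in C:
        g,e,n=gear_center(T,c); g,e,n=gear_center(T,g)
        a,p=polar(T,g); b=p.mean(1) if 0 else p[:,2]
        res.append(g)
        print(np.round(g,4),'res %.4f n %d'%(e,n)); 
        if show: print('  ',' '.join('%d:%d'%(x,y) for x,y in zip(a,b)))
    return res
if __name__=='__main__':
    T=np.load('avg.npz')['T']
    run(T,[(.4152,-.1729),(.499,-.2467),(.4201,-.2574),(.4209,-.3281),(.4957,-.3255)])
E
python3 gears.py
```

```text
[ 0.4163 -0.1713] res 0.0005 n 750
   0:129 5:119 10:111 15:106 20:107 25:113 30:124 35:136 40:150 45:161 50:166 55:169 60:171 65:170 70:165 75:161 80:151 85:135 90:117 95:101 100:85 105:75 110:71 115:77 120:91 125:112 130:135 135:151 140:159 145:163 150:166 155:170 160:173 165:175 170:176 175:176 180:174 185:173 190:173 195:174 200:176 205:180 210:182 215:182 220:179 225:176 230:173 235:174 240:175 245:176 250:176 255:175 260:176 265:175 270:176 275:178 280:180 285:181 290:180 295:177 300:174 305:174 310:174 315:174 320:174 325:175 330:176 335:175 340:170 345:164 350:156 355:142
[ 0.5005 -0.2462] res 0.0003 n 745
   0:138 5:153 10:164 15:170 20:174 25:176 30:174 35:168 40:161 45:150 50:138 55:125 60:113 65:104 70:100 75:102 80:109 85:120 90:134 95:147 100:159 105:163 110:164 115:165 120:164 125:163 130:162 135:165 140:167 145:166 150:166 155:170 160:174 165:175 170:175 175:175 180:174 185:172 190:170 195:169 200:169 205:172 210:175 215:176 220:176 225:173 230:170 235:170 240:172 245:174 250:175 255:175 260:176 265:176 270:175 275:174 280:173 285:173 290:172 295:172 300:171 305:168 3
[... 1140 characters left out ...]
9 290:181 295:183 300:184 305:183 310:181 315:178 320:176 325:173 330:173 335:175 340:177 345:173 350:164 355:154
[ 0.4969 -0.3265] res 0.0008 n 841
   0:209 5:195 10:175 15:156 20:140 25:127 30:120 35:116 40:118 45:124 50:135 55:150 60:164 65:174 70:177 75:176 80:175 85:173 90:170 95:167 100:164 105:162 110:162 115:164 120:167 125:168 130:166 135:158 140:140 145:113 150:82 155:56 160:44 165:53 170:77 175:106 180:135 185:155 190:169 195:181 200:183 205:180 210:179 215:180 220:179 225:177 230:175 235:172 240:167 245:163 250:162 255:164 260:167 265:170 270:173 275:176 280:177 285:176 290:173 295:171 300:170 305:172 310:175 315:180 320:188 325:196 330:203 335:210 340:217 345:222 350:223 355:217
```

Run:
```python
from h import *
T=np.load('avg.npz')['T']
out=[]
for c in [(.405,.152),(.402,.274)]:
    for it in range(2):
        I=rect('top',T,c,.010,.06,480).astype(float)
        m=((I[...,0]-I[...,2])<50).astype(np.uint8)
        cs,_=cv2.findContours(m,cv2.RETR_LIST,cv2.CHAIN_APPROX_NONE)
        k=np.vstack(cs)[:,0,:]; q=np.c_[(239.5-k[:,1]),(239.5-k[:,0])]*.12/479
        q=q[np.abs(np.hypot(*q.T)-.040)<.008]
        f=least_squares(lambda s:np.hypot(q[:,0]-s[0],q[:,1]-s[1])-.0402,[0,0],loss='soft_l1',f_scale=.0007)
        c=np.array(c)+f.x
    print('foot',c.round(4),np.median(abs(f.fun)),len(q))
    J=rect('top',T,c,.072,.025,250).astype(float).mean(2); w=np.where(J>np.percentile(J,99)-25,J,0)
    ys,xs=np.nonzero(w); print(' tip from bright',(c[0]+(124.5-ys.mean())*.05/249).round(4),(c[1]+(124.5-xs.mean())*.05/249).round(4))
    for r in (.0125,.0145):
        a,p=polar(T,c,.062,r,r+.001); print('  ',r,' '.join('%d:%d'%(x,y) for x,y in zip(a[::2],p[::2,2])))
    cell=rect('top',T,c,.062,.03,390); 
    for r in (10,14.5): cv2.circle(cell,(195,195),int(r*6.5),(255,0,0),1)
    out.append(cell)
cv2.imwrite('pics/sp.png',cv2.cvtColor(np.hstack(out),cv2.COLOR_RGB2BGR))
```

```text
foot [0.4126 0.159 ] 0.0008876155305892544 957
 tip from bright 0.4136 0.1616
   0.0125 0:161 10:146 20:154 30:174 40:178 50:177 60:175 70:172 80:165 90:157 100:153 110:151 120:153 130:164 140:178 150:180 160:162 170:123 180:98 190:95 200:102 210:102 220:99 230:95 240:91 250:88 260:90 270:99 280:105 290:113 300:118 310:122 320:131 330:161 340:184 350:179
   0.0145 0:152 10:134 20:142 30:159 40:156 50:160 60:161 70:157 80:153 90:149 100:150 110:152 120:154 130:157 140:168 150:173 160:146 170:109 180:93 190:95 200:100 210:101 220:99 230:94 240:89 250:83 260:86 270:105 280:122 290:132 300:135 310:137 320:135 330:148 340:174 350:174
foot [0.4078 0.2736] 0.0005928394773360435 779
 tip from bright 0.4089 0.2777
   0.0125 0:140 10:152 20:182 30:208 40:220 50:225 60:217 70:206 80:204 90:205 100:202 110:182 120:153 130:137 140:139 150:138 160:130 170:126 180:126 190:131 200:134 210:133 220:129 230:120 240:110 250:99 260:102 270:123 280:144 290:153 300:155 310:153 320:151 330:148 340:149 350:150
   0.0145 0:145 10:147 20:168 30:192 40:199 50:191 60:188 70:171 80:171 90:186 100:198 110:186 120:154 130:148 140:154 150:151 160:142 170:130 180:125 190:127 200:132 210:134 220:129 230:119 240:107 250:93 260:105 270:138 280:159 290:164 300:164 310:159 320:156 330:154 340:151 350:154
```

View pics/sp.png

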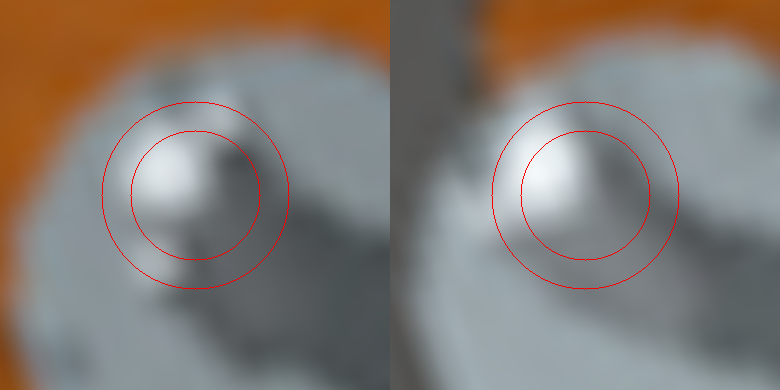

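Request:
play_rows([
  [4,-4.5,0,0,0,0,0.2],
  [8,-9,0,0,0,0,0.2],
  [12,-13.5,0,0,0,0,0.2],
  [16,-18,0,0,0,0,0.2],
  [16,-18,0,0,0,0,0.2],
])

```text
clock: 1.8
position: [0.2371, -0.4315, 0.2414]
tool_rot: [3.141, -0.0, 0.001]
force: [0.8, -0.3, -0.2]
grip_width: 0.0512
finger_force: 0.0
```

Request:
play_rows([
  [4,-4.5,1,0,0,0,0.2],
  [8,-9,2,0,0,0,0.2],
  [12,-13.5,4,0,0,0,0.2],
  [16,-18,6,0,0,0,0.2],
  [18,-20,7,0,0,0,0.2],
])

```text
clock: 2.3
position: [0.3981, -0.2521, 0.1801]
tool_rot: [3.141, -0.001, -0.0]
force: [0.3, -1.5, 0.8]
grip_width: 0.0513
finger_force: 0.0
```

Request:
play_rows([
  [0,-2,1,0,0,0,0.2],
  [0,-4,3,0,0,0,0.2],
  [0,-5,4,0,0,0,0.2],
  [0,-5,4,0,0,0,0.2],
  [0,-5,4,0,0,0,0.2],
])

```text
clock: 2.8
position: [0.3972, -0.2045, 0.1407]
tool_rot: [3.141, -0.0, -0.001]
force: [0.8, -0.6, 0.3]
grip_width: 0.0512
finger_force: 0.0
```

Run:
```python
from h import *
print({k:np.round(v,4).tolist() for k,v in observe().items() if k in('clock','qpos','position','tool_rot','grip_width','force')})
```

```text
{'clock': 2.8, 'qpos': [0.4414, 0.3332, -0.1212, 2.1078, 0.0617, 0.7034, -1.2918], 'position': [0.3972, -0.2045, 0.1407], 'tool_rot': [3.1412, -0.0003, -0.0008], 'force': [0.7902, -0.5771, 0.3177], 'grip_width': 0.0512}
```

Request:
play_rows([
  [0.5,-1,0,0,0,-0.15,0.2],
  [1,-2,0,0,0,-0.3,0.2],
  [1.9,-3.3,0,0,0,-0.45,0.2],
  [1.9,-3.3,0,0,0,-0.6,0.2],
  [1.9,-3.3,0,0,0,-0.75,0.2],
])

```text
clock: 3.3
position: [0.4167, -0.1718, 0.1411]
tool_rot: [3.14, -0.0, 0.755]
force: [0.3, 0.2, -0.1]
grip_width: 0.0513
finger_force: 0.0
```

Request:
play_rows([
  [0,0,0,0,0,-0.15,0.2],
  [0,0,0,0,0,-0.3,0.2],
  [0,0,0,0,0,-0.45,0.2],
  [0,0,0,0,0,-0.6,0.2],
  [0,0,0,0,0,-0.75,0.2],
])

```text
clock: 3.8
position: [0.4164, -0.1722, 0.1411]
tool_rot: [3.14, 0.001, 1.504]
force: [-0.3, -0.7, -0.3]
grip_width: 0.0509
finger_force: 0.0
```

Request:
play_rows([
  [0,0,2,0,0,-0.07,0.2],
  [0,0,4,0,0,-0.07,0.2],
  [0,0,5,0,0,-0.07,0.2],
  [0,0,5,0,0,-0.07,0.2],
  [0,0,5,0,0,-0.07,0.2],
])

```text
clock: 4.3
position: [0.4164, -0.1711, 0.0909]
tool_rot: [3.141, 0.0, 1.569]
force: [0.3, -0.8, 0.3]
grip_width: 0.0513
finger_force: 0.0
```

```bash
cat > st.py <<'E'
from h import *
print({k:np.round(v,4).tolist() for k,v in observe().items() if k in('clock','qpos','position','tool_rot','grip_width','force','finger_force')})
E
python3 - <<'E'
import st
from h import *
p,d=grab('scene','s2'); a=cv2.cvtColor(p,cv2.COLOR_RGB2BGR)[190:300,170:340]
cv2.imwrite('pics/s2c.png',cv2.resize(a,(765,495),interpolation=cv2.INTER_CUBIC))
E
```

```text
{'clock': 4.3, 'qpos': [0.6184, 0.4539, -0.4557, 2.1271, 0.3351, 0.628, -0.0728], 'position': [0.4164, -0.1711, 0.0909], 'tool_rot': [3.1411, 0.0004, 1.5691], 'force': [0.3257, -0.7763, 0.2634], 'finger_force': 0.0, 'grip_width': 0.0513}
```

View pics/s2c.png

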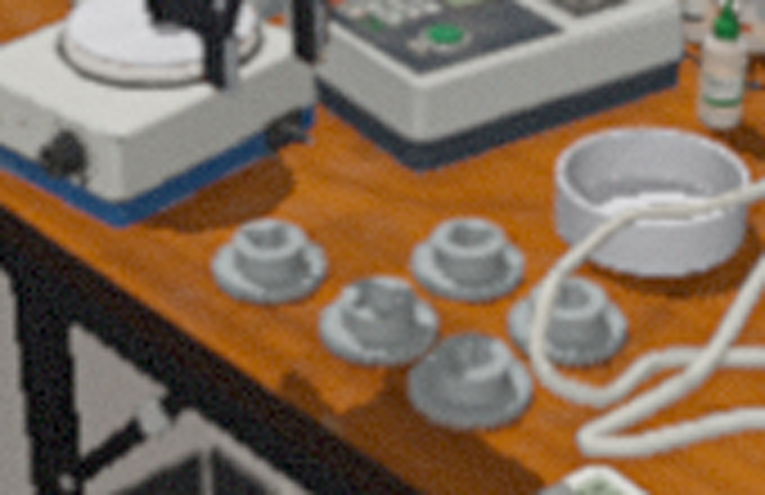

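Request:
play_rows([
  [0,0,3,0,0,0,0.2],
  [0,0,5,0,0,0,0.2],
  [0,0,7,0,0,0,0.2],
  [0,0,8,0,0,0,0.2],
  [0,0,8,0,0,0,0.2],
])

```text
clock: 4.85
position: [0.4159, -0.1705, 0.0099]
tool_rot: [-3.141, -0.0, 1.57]
force: [0.2, -0.3, 0.5]
grip_width: 0.0514
finger_force: 0.0
```

Request:
play_rows([
  [0,0,0,0,0,0,0],
  [0,0,0,0,0,0,-0.3],
  [0,0,0,0,0,0,-0.5],
  [0,0,0,0,0,0,-0.5],
  [0,0,0,0,0,0,-0.5],
], squeeze=50)

```text
clock: 5.35
position: [0.4161, -0.1708, 0.0105]
tool_rot: [3.141, 0.0, 1.57]
force: [-0.3, 0.6, -0.2]
grip_width: 0.0216
finger_force: 0.0
```

Run:
```python
import st
from h import *
print(proj('scene',[[.416,-.171,.09]]))
T,td=avg('top',2)
I=rect('top',T,(.416,-.171),.022,.04,300); cv2.imwrite('pics/g3.png',cv2.cvtColor(I,cv2.COLOR_RGB2BGR))
```

```text
{'clock': 5.35, 'qpos': [0.5237, 0.6029, -0.3439, 2.1708, 0.4684, 0.4375, -0.1939], 'position': [0.4161, -0.1708, 0.0105], 'tool_rot': [3.1412, 0.0002, 1.5696], 'force': [-0.296, 0.6382, -0.2128], 'finger_force': 0.0, 'grip_width': 0.0216}
[[228.62122384 218.62616368]]
```

Run:
```python
from h import *
S,sd=avg('scene',2);T,td=avg('top',2); np.savez('n1.npz',S=S,sd=sd,T=T,td=td)
for n,I,d in (('scene',S,sd),('top',T,td)):
    P=cloud(n,d); m=(P[...,0]>.3)&(P[...,0]<.6)&(P[...,1]<-.1)&(P[...,1]>-.42)&(I[...,0]-I[...,2]>80)
    q=P[m]; A=np.c_[q[:,:2],np.ones(len(q))]; print(n,'table plane',np.linalg.lstsq(A,q[:,2],rcond=None)[0].round(4),len(q))
    for r0,r1 in ((.0,.05),(.05,.1)):
        m=(P[...,2]>.03+r0)&(P[...,2]<.03+r1)&(np.hypot(P[...,0]-.416,P[...,1]+.171)<.08)&(I.max(2)<70)
        print(' dark',r0,m.sum(),np.median(P[m],0).round(3) if m.any() else '')
    C=[(.4163,-.1713,.0),(.5005,-.2462,0),(.4218,-.2568,0),(.42,-.3276,0)]
    print(proj(n,C).round(0).tolist())
a=S[190:300,170:340].astype(np.uint8)
b=T[195:275,245:345].astype(np.uint8)
g=np.hstack([cv2.resize(a,(430,280),interpolation=cv2.INTER_CUBIC),cv2.resize(b,(350,280),interpolation=cv2.INTER_CUBIC)])
cv2.imwrite('pics/now.png',cv2.cvtColor(g,cv2.COLOR_RGB2BGR))
```

```text
scene table plane [-0.0002 -0.     -0.001 ] 3483
 dark 0.0 123 [ 0.426 -0.175  0.063]
 dark 0.05 525 [ 0.416 -0.182  0.109]
[[230.0, 249.0], [274.0, 249.0], [254.0, 263.0], [274.0, 276.0]]
top table plane [-0.2824 -0.0078  0.142 ] 1655
 dark 0.0 0 
 dark 0.05 0 
[[274.0, 256.0], [298.0, 239.0], [297.0, 260.0], [316.0, 264.0]]
```

View pics/now.png

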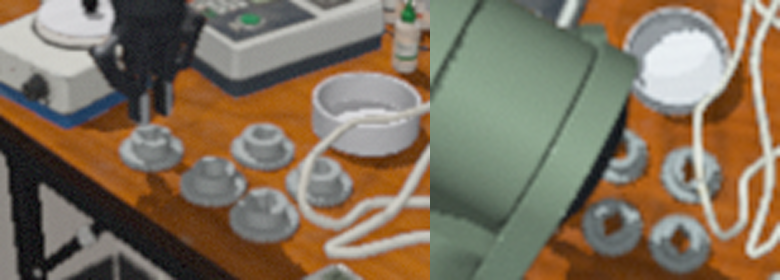

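Run:
```python
from h import *
import st
f=np.load('n1.npz'); S,sd=f['S'],f['sd']; P=cloud('scene',sd)
for v in range(222,256,2):
    print(v,[(u,*(P[v,u]*1000).round(0).astype(int).tolist(),int(S[v,u].mean())) for u in range(219,242,4)])
```

```text
{'clock': 5.65, 'qpos': [0.5234, 0.6035, -0.3437, 2.1709, 0.4684, 0.4373, -0.194], 'position': [0.416, -0.1706, 0.0102], 'tool_rot': [-3.1416, -0.0, 1.5698], 'force': [0.0702, 0.6542, 0.0617], 'finger_force': 0.0, 'grip_width': 0.0217}
222 [(219, 376, -183, 101, 37), (223, 392, -178, 93, 41), (227, 401, -183, 91, 40), (231, 427, -167, 74, 32), (235, 430, -179, 79, 66), (239, 530, -78, -1, 86)]
224 [(219, 377, -181, 94, 37), (223, 392, -178, 87, 35), (227, 401, -182, 85, 38), (231, 425, -169, 71, 20), (235, 426, -183, 76, 66), (239, 523, -86, -2, 91)]
226 [(219, 376, -183, 89, 38), (223, 391, -179, 82, 34), (227, 400, -183, 80, 66), (231, 427, -167, 63, 29), (235, 428, -181, 69, 60), (239, 515, -96, -1, 82)]
228 [(219, 453, -83, 12, 63), (223, 392, -178, 76, 32), (227, 402, -181, 73, 121), (231, 427, -166, 57, 30), (235, 427, -181, 63, 66), (239, 507, -105, -1, 77)]
230 [(219, 459, -75, -1, 58), (223, 391, -178, 71, 33), (227, 401, -181, 68, 127), (231, 425, -168, 52, 33), (235, 428, -181, 57, 61), (239, 500, -113, -1, 83)]
232 [(219, 451, -85, 0, 56), (223, 391, -178, 65, 34), (227, 
[... 1191 characters left out ...]
 416, -194, 21, 123), (239, 438, -183, 7, 163)]
248 [(219, 394, -156, 6, 178), (223, 397, -169, 12, 118), (227, 399, -182, 16, 130), (231, 405, -191, 18, 125), (235, 418, -191, 13, 101), (239, 432, -190, 6, 152)]
250 [(219, 107, -528, 304, 173), (223, 395, -170, 7, 142), (227, 398, -184, 12, 134), (231, 405, -190, 12, 128), (235, 418, -191, 7, 107), (239, 425, -198, 7, 109)]
252 [(219, 387, -165, 2, 139), (223, 390, -177, 6, 176), (227, 397, -185, 7, 121), (231, 405, -190, 6, 121), (235, 411, -199, 8, 106), (239, 420, -203, 6, 111)]
254 [(219, 383, -169, -1, 100), (223, 385, -183, 5, 134), (227, 393, -189, 5, 124), (231, 399, -197, 6, 120), (235, 406, -204, 6, 122), (239, 422, -201, -2, 90)]
```

Request:
play_rows([
  [0,0,0,0,0,0,0.2],
  [0,0,0,0,0,0,0.2],
  [0,0,0,0,0,0,0.2],
  [0,0,0,0,0,0,0.2],
  [0,0,1,0,0,0,0.2],
])

```text
clock: 6.15
position: [0.4166, -0.171, 0.0006]
tool_rot: [3.14, 0.001, 1.569]
force: [0.1, -0.5, -0.3]
grip_width: 0.0516
finger_force: 0.0
```

Request:
play_rows([
  [0,0,0.4,0,0,0,0.2],
  [0,0,0.8,0,0,0,0.2],
  [0,0,1.2,0,0,0,0.2],
  [0,0,1.6,0,0,0,0.2],
  [0,0,1.8,0,0,0,0.2],
])

```text
clock: 6.65
position: [0.4159, -0.1705, -0.0182]
tool_rot: [-3.141, -0.0, 1.57]
force: [0.5, -0.2, -0.7]
grip_width: 0.0514
finger_force: 0.0
```

Request:
play_rows([
  [0,0,0,0,0,0,0],
  [0,0,0,0,0,0,-0.3],
  [0,0,0,0,0,0,-0.5],
  [0,0,0,0,0,0,-0.5],
  [0,0,0,0,0,0,-0.5],
])

```text
clock: 7.15
position: [0.4158, -0.1706, -0.0175]
tool_rot: [-3.141, 0.0, 1.57]
force: [-2.6, 2.1, 6.3]
grip_width: 0.0377
finger_force: 49.3
```

Run:
```python
from h import *
import st
S,sd=avg('scene',2); P=cloud('scene',sd)
for u in (221,223,225,227,229,231,233,235): print(u,[(v,*(P[v,u]*1000).round(0).astype(int).tolist(),int(S[v,u].mean())) for v in range(232,252,3)])
```

```text
{'clock': 7.15, 'qpos': [0.4832, 0.6581, -0.2927, 2.1785, 0.5106, 0.3698, -0.2333], 'position': [0.4158, -0.1706, -0.0175], 'tool_rot': [-3.1414, 0.0001, 1.5697], 'force': [-2.6469, 2.0922, 6.3005], 'finger_force': 49.2667, 'grip_width': 0.0377}
221 [(232, 385, -178, 67, 38), (235, 383, -180, 60, 35), (238, 384, -178, 50, 31), (241, 384, -179, 42, 35), (244, 386, -176, 31, 35), (247, 386, -175, 22, 67), (250, 392, -167, 7, 172)]
223 [(232, 388, -183, 68, 38), (235, 106, -538, 331, 37), (238, 390, -178, 48, 76), (241, 390, -179, 40, 95), (244, 390, -178, 31, 81), (247, 388, -180, 23, 79), (250, 397, -169, 6, 125)]
225 [(232, 392, -185, 67, 41), (235, 109, -538, 331, 44), (238, 394, -181, 48, 107), (241, 393, -182, 40, 121), (244, 394, -181, 30, 122), (247, 394, -180, 21, 122), (250, 397, -176, 9, 112)]
227 [(232, 468, -99, 0, 65), (235, 458, -110, -1, 69), (238, 448, -123, -1, 94), (241, 417, -161, 20, 106), (244, 417, -161, 11, 101), (247, 399, -183, 20, 126), (250, 399, -182, 11, 132)]
229 [(232, 473, -102, -1, 61), (235, 462, -115, -1, 69), (238, 450, -128, 1, 112), (241, 423, -162, 18, 118), (244, 422, -163, 10, 113), (247, 403, -186, 20, 151), (250, 401, -187, 12, 134)]
231 [(232, 475, -108, 1, 69), (235, 467, -117, -1, 63), (238, 456, -130, -1, 123), (241, 430, -162, 15, 100), (244, 427, -165, 9, 109), (247, 407, -189, 20, 147), (250, 405, -190, 12, 129)]
233 [(232, 434, -165, 42, 35), (235, 433, -166, 34, 30), (238, 434, -165, 24, 68), (241, 432, -167, 17, 118), (244, 418, -183, 21, 140), (247, 411, -191, 19, 127), (250, 412, -190, 9, 119)]
235 [(232, 434, -173, 45, 32), (235, 433, -174, 37, 27), (238, 433, -174, 28, 30), (241, 431, -175, 21, 124), (244, 422, -186, 21, 172), (247, 416, -193, 17, 110), (250, 417, -192, 8, 107)]
```

Request:
play_rows([
  [0,0,0,0,0,0,0.1],
  [0,0,0,0,0,0,0.1],
  [0,0,0.2,0,0,0,0.1],
  [0,0,0.4,0,0,0,0.1],
  [0,0,0.5,0,0,0,0.1],
])

```text
clock: 7.75
position: [0.4159, -0.1706, -0.0231]
tool_rot: [-3.141, -0.0, 1.57]
force: [0.0, -0.1, -0.8]
grip_width: 0.0475
finger_force: 0.0
```

Request:
play_rows([
  [0,0,0,0,0,0,-0.1],
  [0,0,0,0,0,0,-0.3],
  [0,0,0,0,0,0,-0.5],
  [0,0,0,0,0,0,-0.5],
  [0,0,0,0,0,0,-0.5],
], squeeze=50)

```text
clock: 8.25
position: [0.4158, -0.1706, -0.0227]
tool_rot: [-3.141, 0.0, 1.57]
force: [-3.1, 0.2, 4.3]
grip_width: 0.0373
finger_force: 49.5
```

Request:
play_rows([
  [0,0,-1,0,0,0,-0.5],
  [0,0,-4,0,0,0,-0.5],
  [0,0,-8,0,0,0,-0.5],
  [0,0,-12,0,0,0,-0.5],
  [0,0,-15,0,0,0,-0.5],
])

```text
clock: 8.75
position: [0.4161, -0.1706, 0.13]
tool_rot: [3.14, 0.0, 1.57]
force: [0.6, -0.5, -0.3]
grip_width: 0.0376
finger_force: 50.5
```

Run:
```python
from h import *
import st
S,sd=avg('scene',2); P=cloud('scene',sd)
o=observe()['position']
m=(np.hypot(P[...,0]-o[0],P[...,1]-o[1])<.06)&(S.min(2)>95)&(P[...,2]>.1)
q=P[m]; print('grey pts',len(q)); print(np.histogram(q[:,2]-o[2],bins=np.arange(-.02,.08,.005)))
v,u=np.nonzero(m); print(u.min(),u.max(),v.min(),v.max())
a=S[v.min()-25:v.max()+15,u.min()-20:u.max()+20].astype(np.uint8); print(a.shape)
cv2.imwrite('pics/held.png',cv2.cvtColor(cv2.resize(a,None,fx=6,fy=6,interpolation=cv2.INTER_CUBIC)[:600,:800],cv2.COLOR_RGB2BGR))
```

```text
{'clock': 8.75, 'qpos': [0.6679, 0.3887, -0.5107, 2.0961, 0.2846, 0.7213, -0.027], 'position': [0.4161, -0.1706, 0.13], 'tool_rot': [3.1403, 0.0004, 1.5701], 'force': [0.6353, -0.5454, -0.3471], 'finger_force': 50.518, 'grip_width': 0.0376}
grey pts 1260
(array([16,  6,  0,  0,  0,  0,  0,  0,  5, 88, 51, 44, 67, 17, 11, 10,  9,
        5,  0]), array([-2.00000000e-02, -1.50000000e-02, -1.00000000e-02, -5.00000000e-03,
        3.46944695e-18,  5.00000000e-03,  1.00000000e-02,  1.50000000e-02,
        2.00000000e-02,  2.50000000e-02,  3.00000000e-02,  3.50000000e-02,
        4.00000000e-02,  4.50000000e-02,  5.00000000e-02,  5.50000000e-02,
        6.00000000e-02,  6.50000000e-02,  7.00000000e-02,  7.50000000e-02]))
206 249 7 201
(0, 83, 3)Traceback (most recent call last):
  File "<stdin>", line 9, in <module>
cv2.error: OpenCV(4.12.0) /io/opencv/modules/imgproc/src/resize.cpp:4208: error: (-215:Assertion failed) !ssize.empty() in function 'resize'
```

Run:
```python
from h import *
f=np.load('n1.npz'); P=cloud('scene',f['sd'])
for u in (225,229,231): print(u,[(v,*(P[v,u]*1000).round(0).astype(int).tolist()) for v in range(176,238,4)])
```

```text
225 [(176, 391, -192, 218), (180, 388, -196, 210), (184, 387, -196, 201), (188, 387, -197, 191), (192, 389, -194, 180), (196, 389, -194, 169), (200, 397, -183, 152), (204, 396, -183, 142), (208, 394, -186, 133), (212, 394, -185, 122), (216, 392, -187, 113), (220, 395, -183, 99), (224, 395, -182, 88), (228, 399, -177, 72), (232, 398, -177, 61), (236, 397, -178, 51)]
229 [(176, 399, -197, 218), (180, 395, -201, 210), (184, 394, -203, 201), (188, 394, -202, 190), (192, 394, -202, 181), (196, 394, -201, 170), (200, 409, -183, 148), (204, 402, -190, 142), (208, 403, -189, 131), (212, 403, -188, 120), (216, 404, -187, 108), (220, 489, -83, 23), (224, 492, -79, 7), (228, 486, -86, 0), (232, 471, -104, 0), (236, 460, -117, -2)]
231 [(176, 404, -199, 217), (180, 398, -205, 210), (184, 399, -203, 199), (188, 398, -204, 190), (192, 398, -204, 180), (196, 400, -202, 169), (200, 416, -182, 145), (204, 416, -181, 134), (208, 415, -182, 124), (212, 427, -167, 103), (216, 432, -162, 88), (220, 429, -164, 78), (224, 425, -169, 71), (228, 427, -166, 57), (232, 427, -165, 45), (236, 462, -123, 0)]
```

Request:
play_rows([
  [5,0,-1,0,0,0,-0.5],
  [10,0,-2,0,0,0,-0.5],
  [15,0,-3,0,0,0,-0.5],
  [20,0,-4,0,0,0,-0.5],
  [25,0,-5,0,0,0,-0.5],
])

```text
clock: 9.35
position: [0.4155, 0.0762, 0.1767]
tool_rot: [-3.141, 0.0, 1.57]
force: [1.5, 0.5, -2.3]
grip_width: 0.0376
finger_force: 50.5
```

Request:
play_rows([
  [5,0,0,0,0,0,-0.5],
  [10,0,0,0,0,0,-0.5],
  [15,0,0,0,0,0,-0.5],
  [18,0,0,0,0,0,-0.5],
  [18,0,0,0,0,0,-0.5],
])

```text
clock: 9.85
position: [0.4152, 0.2588, 0.1761]
tool_rot: [-3.141, -0.002, 1.575]
force: [0.1, -0.5, 0.0]
grip_width: 0.0377
finger_force: 50.5
```

```bash
python3 st.py
```

```text
{'clock': 9.85, 'qpos': [-0.1554, 0.4035, -0.6671, 1.9516, 0.3153, 0.8905, -0.98], 'position': [0.4152, 0.2588, 0.1761], 'tool_rot': [-3.1408, -0.0019, 1.5752], 'force': [0.1445, -0.5348, 0.0147], 'finger_force': 50.5255, 'grip_width': 0.0377}
```

Run:
```python
from h import *
f=np.load('scene0.npz'); S,d=f['p'],f['d']; P=cloud('scene',d)
print(onplane('scene',[[137.8,175.5],[158.5,185.5]],.071).round(4))
for n,(u0,u1,v0,v1) in {'s2':(130,147,172,196),'s1':(150,168,182,206)}.items():
    q=P[v0:v1,u0:u1].reshape(-1,3); 
    for lo,hi in ((.066,.075),(.052,.06),(.03,.05)):
        t=q[(q[:,2]>lo)&(q[:,2]<hi)]; print(n,lo,len(t),np.nanmedian(t,0).round(4), np.ptp(t,axis=0).round(3) if len(t) else '')
# expected pixels for spindle axis candidates
for c in ((.4134,.160),(.4085,.2755)):
    print(proj('scene',[[*c,.072],[*c,.062],[*c,.012]]).round(1).tolist())
for v in range(170,200,2): print(v,S[v,128:170].mean(1).astype(int).tolist())
```

```text
[[0.4072 0.2686 0.071 ]
 [0.415  0.1566 0.071 ]]
s2 0.066 11 [0.4077 0.2728 0.0704] [0.012 0.01  0.008]
s2 0.052 17 [0.4051 0.27   0.0569] [0.023 0.02  0.007]
s2 0.03 40 [0.4048 0.2694 0.0405] [0.024 0.028 0.019]
s1 0.066 30 [0.4057 0.1499 0.069 ] [0.059 0.131 0.007]
s1 0.052 28 [0.4065 0.1521 0.0559] [0.026 0.017 0.008]
s1 0.03 60 [0.4075 0.153  0.04  ] [0.03  0.017 0.02 ]
[[157.4, 185.0], [157.7, 188.0], [159.2, 202.8]]
[[137.1, 174.5], [137.4, 177.4], [139.1, 191.5]]
170 [139, 140, 139, 139, 141, 140, 140, 139, 137, 139, 141, 137, 138, 136, 141, 139, 136, 139, 141, 138, 141, 137, 134, 141, 137, 137, 138, 137, 139, 135, 139, 138, 136, 138, 139, 139, 138, 137, 135, 139, 140, 140]
172 [140, 136, 138, 142, 139, 137, 134, 140, 139, 135, 140, 137, 137, 141, 138, 138, 137, 139, 138, 138, 140, 138, 138, 138, 138, 138, 135, 142, 137, 137, 134, 140, 137, 139, 140, 140, 139, 140, 140, 142, 139, 140]
174 [140, 142, 138, 140, 141, 140, 137, 145, 155, 161, 154, 143, 136, 139, 139, 140, 138, 137, 140, 137, 142, 139, 138, 138, 133, 138, 136, 136, 136, 137, 138, 139, 139, 139, 141, 138, 137, 140, 
[... 1849 characters left out ...]
 134, 108, 92, 112, 138, 134, 142, 144, 146, 140, 132, 128, 135, 118, 104, 97, 98, 96, 100, 94]
194 [149, 160, 162, 162, 161, 159, 163, 162, 157, 139, 113, 104, 98, 87, 81, 83, 106, 139, 151, 143, 136, 118, 95, 74, 77, 104, 143, 137, 143, 145, 148, 141, 131, 125, 135, 126, 106, 98, 94, 92, 97, 95]
196 [125, 144, 152, 157, 161, 163, 160, 164, 159, 144, 110, 88, 80, 80, 88, 87, 90, 109, 109, 94, 83, 73, 64, 59, 76, 112, 143, 143, 143, 146, 147, 142, 133, 123, 135, 139, 114, 91, 92, 98, 99, 99]
198 [99, 107, 116, 121, 126, 130, 131, 129, 118, 112, 110, 110, 100, 101, 101, 97, 94, 91, 85, 75, 65, 73, 73, 77, 87, 103, 132, 138, 140, 146, 149, 144, 137, 122, 130, 136, 123, 105, 107, 117, 107, 102]
```

Run:
```python
from h import *
r=.0145
for nm,c,angs in (('s1',(.4134,.160),(-36,-26,-16,144,154,164)),('s2',(.4085,.2755),(0,10,20,30,40,90,100,110,120,130))):
    for a in angs:
        t=np.radians(a); print(nm,a,proj('scene',[[c[0]+r*np.cos(t),c[1]+r*np.sin(t),.062]]).round(1).tolist(),proj('top',[[c[0]+r*np.cos(t),c[1]+r*np.sin(t),.062]]).round(1).tolist())
T=np.load('avg.npz')['T'].mean(2)
for (u0,v0) in ((150,222),(178,226)):
    print(u0,v0); 
    for v in range(v0,v0+14): print(v,T[v,u0:u0+16].astype(int).tolist())
```

```text
s1 -36 [[162.5, 187.8]] [[187.8, 229.5]]
s1 -26 [[162.5, 187.4]] [[187.3, 229.0]]
s1 -16 [[162.4, 187.1]] [[186.8, 228.7]]
s1 144 [[152.9, 188.3]] [[181.4, 234.4]]
s1 154 [[152.9, 188.6]] [[181.9, 234.9]]
s1 164 [[153.0, 188.9]] [[182.4, 235.3]]
s2 0 [[141.4, 176.1]] [[155.0, 222.8]]
s2 10 [[140.9, 175.9]] [[154.3, 222.7]]
s2 20 [[140.4, 175.8]] [[153.7, 222.8]]
s2 30 [[139.7, 175.7]] [[153.0, 222.9]]
s2 40 [[139.0, 175.6]] [[152.3, 223.1]]
s2 90 [[135.2, 176.1]] [[150.0, 225.6]]
s2 100 [[134.5, 176.3]] [[149.8, 226.3]]
s2 110 [[133.9, 176.5]] [[149.8, 226.9]]
s2 120 [[133.5, 176.8]] [[149.9, 227.5]]
s2 130 [[133.1, 177.1]] [[150.1, 228.1]]
150 222
222 [86, 80, 106, 141, 142, 136, 141, 145, 146, 147, 140, 133, 119, 93, 83, 83]
223 [95, 119, 147, 180, 168, 137, 147, 145, 152, 159, 158, 160, 149, 121, 94, 83]
224 [115, 150, 200, 224, 194, 134, 140, 144, 152, 157, 156, 156, 152, 134, 106, 88]
225 [135, 178, 233, 241, 215, 138, 116, 138, 152, 158, 155, 156, 139, 123, 120, 105]
226 [179, 206, 231, 232, 195, 124, 98, 126, 152, 159, 157, 155, 146, 135, 139, 130]
227 [187, 183, 191, 188, 156
[... 1115 characters left out ...]
20, 140, 146, 144, 177, 217, 225, 198, 126, 85, 108, 135, 141, 141, 142, 142]
232 [140, 146, 146, 144, 161, 188, 197, 166, 108, 85, 93, 125, 142, 141, 141, 141]
233 [147, 147, 146, 145, 143, 139, 133, 116, 97, 88, 92, 108, 130, 143, 141, 140]
234 [147, 145, 146, 151, 170, 151, 101, 100, 96, 89, 83, 80, 99, 131, 140, 139]
235 [147, 146, 145, 153, 169, 145, 94, 99, 96, 91, 84, 79, 79, 101, 118, 127]
236 [144, 146, 147, 146, 129, 97, 91, 97, 97, 92, 85, 80, 79, 80, 79, 98]
237 [129, 144, 147, 148, 141, 115, 89, 95, 98, 93, 89, 83, 79, 79, 79, 81]
238 [125, 144, 147, 148, 147, 129, 97, 91, 94, 91, 87, 81, 80, 82, 81, 80]
239 [143, 147, 148, 147, 146, 140, 113, 86, 86, 86, 83, 81, 81, 80, 81, 81]
```

Request:
play_rows([
  [1,-0.3,2,0,0,0,-0.5],
  [1.7,-0.7,5,0,0,0,-0.5],
  [1.7,-0.7,8,0,0,0,-0.5],
  [1.7,-0.7,11,0,0,0,-0.5],
  [1.7,-0.7,11,0,0,0,-0.5],
])

```text
clock: 10.35
position: [0.4076, 0.2696, 0.0635]
tool_rot: [-3.137, 0.003, 1.57]
force: [0.2, -0.1, -0.1]
grip_width: 0.0377
finger_force: 50.7
```

Run:
```python
from h import *
import st
S,sd=avg('scene',2);T,td=avg('top',2); np.savez('n2.npz',S=S,sd=sd,T=T,td=td)
a=cv2.resize(S[140:215,105:205].astype(np.uint8),(400,300),interpolation=cv2.INTER_CUBIC)
b=cv2.resize(T[190:265,120:220].astype(np.uint8),(400,300),interpolation=cv2.INTER_CUBIC)
cv2.imwrite('pics/over.png',cv2.cvtColor(np.hstack([a,b]),cv2.COLOR_RGB2BGR))
```

```text
{'clock': 10.35, 'qpos': [-0.281, 0.5755, -0.5619, 2.0397, 0.4877, 0.6649, -1.1648], 'position': [0.4076, 0.2696, 0.0635], 'tool_rot': [-3.1369, 0.0033, 1.5701], 'force': [0.1923, -0.0625, -0.1498], 'finger_force': 50.672, 'grip_width': 0.0377}
```

View pics/over.png

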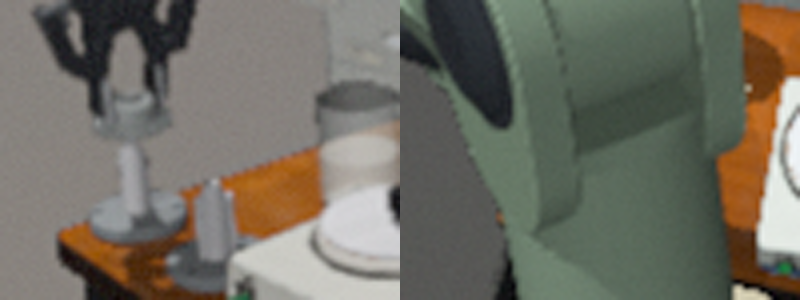

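Request:
play_rows([
  [0,0,0,0,0,0,-0.5],
  [0,0,0,0,0,0,-0.5],
  [0,0,0,0,0,0,-0.5],
  [0,0,0,0,0,0,-0.5],
  [0,0,0,0,0,0,-0.5],
])

```text
clock: 11.05
position: [0.4095, 0.2715, 0.0663]
tool_rot: [3.142, 0.0, 1.57]
force: [-0.0, -0.1, -1.8]
grip_width: 0.0377
finger_force: 50.7
```

Request:
play_rows([
  [0.4,-0.1,0,0,0,0,-0.5],
  [0.4,-0.1,0.8,0,0,0,-0.5],
  [0.4,-0.1,1.4,0,0,0,-0.5],
  [0.4,-0.1,2,0,0,0,-0.5],
  [0.4,-0.1,2.4,0,0,0,-0.5],
])

```text
clock: 11.55
position: [0.4082, 0.2753, 0.0414]
tool_rot: [-3.141, 0.0, 1.57]
force: [0.2, -0.4, -0.7]
grip_width: 0.0375
finger_force: 50.7
```

Request:
play_rows([
  [0,0,0.2,0,0,0,-0.5],
  [0,0,0.4,0,0,0,-0.5],
  [0,0,0.6,0,0,0,-0.5],
  [0,0,0.8,0,0,0,-0.5],
  [0,0,0.8,0,0,0,-0.5],
])

```text
clock: 12.05
position: [0.4082, 0.2759, 0.0341]
tool_rot: [-3.141, -0.001, 1.57]
force: [-3.8, 3.9, -2.7]
grip_width: 0.0373
finger_force: 50.6
```

Request:
play_rows([
  [0.05,-0.05,0.3,0,0,0,-0.5],
  [0.05,-0.05,0.6,0,0,0,-0.5],
  [0.05,-0.05,0.9,0,0,0,-0.5],
  [0.05,-0.05,1.2,0,0,0,-0.5],
  [0.05,-0.05,1.5,0,0,0,-0.5],
])

```text
clock: 12.55
position: [0.4079, 0.276, 0.0189]
tool_rot: [-3.141, 0.0, 1.57]
force: [-2.3, 1.3, 1.5]
grip_width: 0.0378
finger_force: 51.0
```

```bash
python3 -c "
from h import *
import st
print(observe()['moment'].round(3))
P=cloud('scene',avg('scene',2)[1]); o=observe()['position']
"
```

```text
{'clock': 12.55, 'qpos': [-0.3418, 0.6506, -0.4979, 2.0555, 0.565, 0.5706, -1.2411], 'position': [0.4079, 0.276, 0.0189], 'tool_rot': [-3.1415, 0.0001, 1.5698], 'force': [-2.3299, 1.3273, 1.4762], 'finger_force': 50.9788, 'grip_width': 0.0378}
[0.398 0.55  0.007]
```

Request:
play_rows([
  [0.03,-0.03,0.5,0,0,0,-0.5],
  [0.03,-0.03,1.1,0,0,0,-0.5],
  [0.03,-0.03,1.7,0,0,0,-0.5],
  [0.03,-0.03,2.3,0,0,0,-0.5],
  [0.03,-0.03,2.7,0,0,0,-0.5],
])

```text
clock: 13.15
position: [0.4076, 0.2761, -0.0085]
tool_rot: [-3.141, 0.0, 1.57]
force: [-0.3, 0.3, -0.9]
grip_width: 0.0377
finger_force: 50.8
```

Request:
play_rows([
  [0,0,0.1,0,0,0,-0.5],
  [0,0,0.2,0,0,0,-0.5],
  [0,0,0.3,0,0,0,-0.5],
  [0,0,0.3,0,0,0,-0.5],
  [0,0,0.3,0,0,0,-0.5],
])

```text
clock: 13.65
position: [0.4078, 0.2764, -0.0106]
tool_rot: [3.141, -0.0, 1.57]
force: [-0.8, 0.5, -1.1]
grip_width: 0.0374
finger_force: 50.8
```

Request:
play_rows([
  [0,0,0,0,0,0,0],
  [0,0,0,0,0,0,0.15],
  [0,0,0,0,0,0,0.2],
  [0,0,-1,0,0,0,0.2],
  [0,0,-4,0,0,0,0.2],
])

```text
clock: 14.15
position: [0.4065, 0.2757, 0.0287]
tool_rot: [-3.139, 0.002, 1.57]
force: [0.7, -0.2, 1.7]
grip_width: 0.0517
finger_force: 0.0
```

Request:
play_rows([
  [0,0,-4,0,0,0,0.2],
  [0,0,-8,0,0,0,0.2],
  [0,0,-11,0,0,0,0.2],
  [-4,1,-12,0,0,0,0.2],
  [-8,1,-12,0,0,0,0.2],
])

```text
clock: 14.65
position: [0.4187, 0.1962, 0.1514]
tool_rot: [3.138, -0.001, 1.571]
force: [1.3, -0.5, -0.2]
grip_width: 0.0512
finger_force: 0.0
```

Request:
play_rows([
  [-5,0,0,0,0,0,0.2],
  [-10,1,0,0,0,0,0.2],
  [-15,2,0,0,0,0,0.2],
  [-20,3,0,0,0,0,0.2],
  [-24,4,0,0,0,0,0.2],
])

```text
clock: 15.15
position: [0.4571, -0.0464, 0.1501]
tool_rot: [3.141, 0.001, 1.569]
force: [0.6, 0.1, 0.7]
grip_width: 0.0514
finger_force: 0.0
```

Run:
```python
from h import *
import st
S,sd=avg('scene',2);T,td=avg('top',2); np.savez('n3.npz',S=S,sd=sd,T=T,td=td)
P=cloud('scene',sd); q=P[np.hypot(P[...,0]-.4078,P[...,1]-.2757)<.036]; print(np.histogram(q[:,2],bins=np.arange(0,.08,.004)))
import gears
gears.run(T,[(.5005,-.2462),(.4218,-.2568),(.42,-.3276),(.4969,-.3265)],False)
```

```text
{'clock': 15.15, 'qpos': [0.4528, 0.3841, -0.6005, 2.0506, 0.3029, 0.792, -0.3307], 'position': [0.4571, -0.0464, 0.1501], 'tool_rot': [3.1411, 0.0005, 1.569], 'force': [0.5751, 0.0864, 0.7358], 'finger_force': 0.0, 'grip_width': 0.0514}
(array([ 0,  0, 26, 28, 67, 15, 13, 15, 37,  8,  6,  8,  8,  7,  9,  6,  8,
        6,  1]), array([0.   , 0.004, 0.008, 0.012, 0.016, 0.02 , 0.024, 0.028, 0.032,
       0.036, 0.04 , 0.044, 0.048, 0.052, 0.056, 0.06 , 0.064, 0.068,
       0.072, 0.076]))
[ 0.5004 -0.2463] res 0.0004 n 753
[ 0.4212 -0.2564] res 0.0015 n 894
[ 0.4193 -0.3271] res 0.0012 n 982
[ 0.4969 -0.3264] res 0.0008 n 841
```

Request:
play_rows([
  [-5,1,0,0,0,0,0.2],
  [-10,2,0,0,0,0,0.2],
  [-15,3.5,0,0,0,0,0.2],
  [-19,4.3,2,0,0,0,0.2],
  [-20,4.3,5,0,0,0,0.2],
])

```text
clock: 15.85
position: [0.5016, -0.2477, 0.0999]
tool_rot: [3.139, 0.002, 1.567]
force: [-0.0, 1.2, -0.2]
grip_width: 0.0512
finger_force: 0.0
```

Request:
play_rows([
  [0,0,1,0,0,0,0.2],
  [0,0,2,0,0,0,0.2],
  [0,0,2,0,0,0,0.2],
  [0,0,2,0,0,0,0.2],
  [0,0,2,0,0,0,0.2],
])

```text
clock: 16.35
position: [0.5008, -0.2433, 0.0804]
tool_rot: [3.14, 0.001, 1.571]
force: [-0.7, -0.5, -0.0]
grip_width: 0.0511
finger_force: 0.0
```

Correct 3 mm in y and go down 10.3 cm in all.

Request:
play_rows([
  [-0.3,0,2,0,0,0,0.2],
  [-0.3,0,4.5,0,0,0,0.2],
  [-0.3,0,7,0,0,0,0.2],
  [-0.3,0,9,0,0,0,0.2],
  [-0.3,0,10.3,0,0,0,0.2],
])

```text
clock: 16.85
position: [0.5002, -0.2465, -0.0244]
tool_rot: [-3.142, -0.0, 1.57]
force: [0.2, -0.3, -0.2]
grip_width: 0.0514
finger_force: 0.0
```

Request:
play_rows([
  [0,0,0,0,0,0,0.2],
  [0,0,0,0,0,0,-0.1],
  [0,0,0,0,0,0,-0.5],
  [0,0,0,0,0,0,-0.5],
  [0,0,0,0,0,0,-0.5],
], squeeze=50)

```text
clock: 17.35
position: [0.5007, -0.247, -0.0227]
tool_rot: [3.14, 0.001, 1.57]
force: [-1.8, 1.7, 9.9]
grip_width: 0.0375
finger_force: 51.1
```

```bash
python3 st.py
```

```text
{'clock': 17.35, 'qpos': [0.6286, 0.773, -0.3882, 1.8983, 0.5138, 0.5682, -0.101], 'position': [0.5007, -0.247, -0.0227], 'tool_rot': [3.1403, 0.0006, 1.5696], 'force': [-1.8003, 1.7308, 9.9438], 'finger_force': 51.1247, 'grip_width': 0.0375}
```

Request:
play_rows([
  [0,0,-2,0,0,0,-0.5],
  [0,0,-6,0,0,0,-0.5],
  [0,0,-11,0,0,0,-0.5],
  [0,0,-15,0,0,0,-0.5],
  [3,0,-18,0,0,0,-0.5],
])

```text
clock: 17.85
position: [0.5003, -0.22, 0.1592]
tool_rot: [3.139, 0.002, 1.565]
force: [0.7, 0.1, -0.3]
grip_width: 0.0377
finger_force: 50.8
```

Request:
play_rows([
  [5,0,0,0,0,0,-0.5],
  [10,-1,0,0,0,0,-0.5],
  [15,-2,0,0,0,0,-0.5],
  [20,-3,0,0,0,0,-0.5],
  [24.5,-4,0,0,0,0,-0.5],
])

```text
clock: 18.35
position: [0.4599, 0.03, 0.1569]
tool_rot: [3.14, 0.0, 1.57]
force: [2.0, 0.3, -1.5]
grip_width: 0.0373
finger_force: 50.7
```

Request:
play_rows([
  [5,-1,0,0,0,0,-0.5],
  [10,-2,0,0,0,0,-0.5],
  [15,-3,0,0,0,0,-0.5],
  [20,-4,0,0,0,0,-0.5],
  [24,-5,0,0,0,0,-0.5],
])

```text
clock: 18.85
position: [0.4101, 0.2706, 0.1569]
tool_rot: [3.14, -0.001, 1.57]
force: [1.4, 0.2, -0.5]
grip_width: 0.0379
finger_force: 50.7
```

Request:
play_rows([
  [0,0,0,0,0,-0.15,-0.5],
  [0,0,0,0,0,-0.3,-0.5],
  [0,0,0,0,0,-0.45,-0.5],
  [0,0,0,0,0,-0.6,-0.5],
  [0,0,0,0,0,-0.62,-0.5],
])

```text
clock: 19.35
position: [0.4108, 0.2682, 0.1566]
tool_rot: [3.141, 0.0, 2.193]
force: [-0.1, -0.1, -0.9]
grip_width: 0.038
finger_force: 50.7
```

```bash
cat > mv.py <<'E'
# usage: mv.py x y z yaw : tool-frame shift (cm) and z turn from measured pose
from h import *
import sys
from scipy.spatial.transform import Rotation as R
o=observe(); x,y,z,w=map(float,sys.argv[1:5]); r=R.from_euler('xyz',o['tool_rot'])
d=r.inv().apply(np.array([x,y,z])-o['position'])*100
dw=(w-o['tool_rot'][2]+np.pi)%(2*np.pi)-np.pi
print('pos',o['position'].round(4),'yaw',o['tool_rot'][2].round(3),'F',o['force'].round(1),'M',o['moment'].round(2),'q1,q7',o['qpos'][[0,6]].round(2),'t',o['clock'],'| shift cm',d.round(2),'turn',round(-dw,3))
E
python3 mv.py .4078 .2757 .075 2.19
```

```text
pos [0.4108 0.2682 0.1566] yaw 2.193 F [-0.1 -0.1 -0.9] M [-0.05  0.05  0.01] q1,q7 [-0.07 -0.5 ] t 19.35 | shift cm [0.79 0.19 8.16] turn 0.003
```

Request:
play_rows([
  [0.4,0.1,2,0,0,0,-0.5],
  [0.7,0.2,4,0,0,0,-0.5],
  [0.7,0.2,6,0,0,0,-0.5],
  [0.7,0.2,8,0,0,0,-0.5],
  [0.7,0.2,8.5,0,0,0,-0.5],
])

```text
clock: 19.85
position: [0.4076, 0.2746, 0.07]
tool_rot: [-3.14, 0.0, 2.187]
force: [0.3, -0.2, -0.4]
grip_width: 0.0379
finger_force: 50.7
```

Request:
play_rows([
  [0,0,0.5,0,0,0,-0.5],
  [0,0,1,0,0,0,-0.5],
  [0,0,1.5,0,0,0,-0.5],
  [0,0,2,0,0,0,-0.5],
  [0,0,2,0,0,0,-0.5],
])

```text
clock: 20.35
position: [0.4081, 0.275, 0.0509]
tool_rot: [-3.141, -0.0, 2.189]
force: [0.1, -0.5, -0.1]
grip_width: 0.0371
finger_force: 50.7
```

```bash
python3 mv.py .4078 .2757 .042 2.19
```

```text
pos [0.4081 0.275  0.0509] yaw 2.189 F [ 0.1 -0.5 -0.1] M [ 0.02  0.   -0.02] q1,q7 [-0.2  -0.68] t 20.35 | shift cm [0.07 0.01 0.89] turn -0.001
```

Request:
play_rows([
  [0,0,0.4,0,0,0,-0.5],
  [0,0,0.8,0,0,0,-0.5],
  [0,0,1.2,0,0,0,-0.5],
  [0,0,1.4,0,0,0,-0.5],
  [0,0,1.6,0,0,0,-0.5],
])

```text
clock: 20.85
position: [0.4082, 0.2752, 0.035]
tool_rot: [-3.141, -0.0, 2.19]
force: [0.1, -0.1, -1.2]
grip_width: 0.038
finger_force: 50.7
```

Request:
play_rows([
  [0,0,0.3,0,0,0,-0.5],
  [0,0,0.7,0,0,0,-0.5],
  [0,0,1.1,0,0,0,-0.5],
  [0,0,1.5,0,0,0,-0.5],
  [0,0,1.8,0,0,0,-0.5],
])

```text
clock: 21.35
position: [0.4081, 0.2752, 0.0168]
tool_rot: [-3.141, -0.0, 2.19]
force: [-1.3, 0.5, 0.8]
grip_width: 0.0376
finger_force: 50.8
```

Request:
play_rows([
  [0,0,0.2,0,0,0,-0.5],
  [0,0,0.4,0,0,0,-0.5],
  [0,0,0.55,0,0,0,-0.5],
  [0,0,0.55,0,0,0,-0.5],
  [0,0,0.55,0,0,0,-0.5],
])

```text
clock: 21.85
position: [0.4082, 0.2751, 0.0117]
tool_rot: [-3.141, -0.0, 2.19]
force: [-1.8, 2.0, -2.5]
grip_width: 0.0377
finger_force: 50.6
```

Request:
play_rows([
  [0,0,0,0,0,0,0],
  [0,0,0,0,0,0,0.15],
  [0,0,0,0,0,0,0.2],
  [0,0,-1,0,0,0,0.2],
  [0,0,-5,0,0,0,0.2],
])

```text
clock: 22.35
position: [0.4067, 0.2742, 0.0606]
tool_rot: [-3.137, -0.0, 2.19]
force: [1.3, -0.9, 1.3]
grip_width: 0.0512
finger_force: 0.0
```

Request:
play_rows([
  [0,0,-4,0,0,0.05,0.2],
  [0,0,-8,0,0,0.2,0.2],
  [0,0,-9,0,0,0.35,0.2],
  [0,0,-9,0,0,0.5,0.2],
  [0,0,-9,0,0,0.62,0.2],
])

```text
clock: 22.85
position: [0.4084, 0.2752, 0.1531]
tool_rot: [3.14, -0.001, 1.563]
force: [-0.6, 0.5, -1.5]
grip_width: 0.0513
finger_force: 0.0
```

Request:
play_rows([
  [-5,0,0,0,0,0,0.2],
  [-10,0,0,0,0,0,0.2],
  [-15,0,0,0,0,0,0.2],
  [-20,0,0,0,0,0,0.2],
  [-25,0,0,0,0,0,0.2],
])

```text
clock: 23.35
position: [0.4076, 0.0234, 0.1525]
tool_rot: [3.141, 0.0, 1.57]
force: [0.9, 0.9, -0.0]
grip_width: 0.0513
finger_force: 0.0
```

```bash
python3 - <<'E'
from h import *
S,sd=avg('scene',2);T,td=avg('top',4); np.savez('n4.npz',S=S,sd=sd,T=T,td=td)
P=cloud('scene',sd); q=P[np.hypot(P[...,0]-.4078,P[...,1]-.2757)<.036]; print(np.histogram(q[:,2],bins=np.arange(0,.08,.004))[0])
import gears
gears.run(T,[(.4218,-.2568),(.42,-.3276),(.4969,-.3265)],False)
I=rect('top',T,(.43,-.29),.01,.08,300); cv2.imwrite('pics/chk.png',I)
E
python3 mv.py .4212 -.2564 .1 1.57
```

```text
[ 1  0 21 30 64 15 12  1 14 32 53 17 13 29 19  5  8  6  1]
[ 0.4218 -0.2568] res 0.0004 n 860
[ 0.42   -0.3276] res 0.0005 n 960
[ 0.4969 -0.3264] res 0.0008 n 845
pos [0.4081 0.0262 0.1522] yaw 1.571 F [-0.3 -0.3  0.4] M [0.02 0.01 0.04] q1,q7 [ 0.33 -0.49] t 23.65 | shift cm [-28.26   1.3    5.21] turn 0.001
```

Request:
play_rows([
  [-5,0.5,0,0,0,0,0.2],
  [-10,1,0,0,0,0,0.2],
  [-15,1.4,0,0,0,0,0.2],
  [-20,1.4,0,0,0,0,0.2],
  [-24,1.4,1,0,0,0,0.2],
])

```text
clock: 24.15
position: [0.4228, -0.2163, 0.1426]
tool_rot: [3.14, 0.001, 1.571]
force: [0.9, 1.1, 0.5]
grip_width: 0.0514
finger_force: 0.0
```

Request:
play_rows([
  [-3,0,1,0,0,0,0.2],
  [-4.3,0,3,0,0,0,0.2],
  [-4.3,0,5,0,0,0,0.2],
  [-4.3,0,6,0,0,0,0.2],
  [-4.3,0,6,0,0,0,0.2],
])

```text
clock: 24.65
position: [0.4219, -0.2562, 0.0809]
tool_rot: [-3.14, -0.001, 1.572]
force: [0.5, -0.6, 0.7]
grip_width: 0.0511
finger_force: 0.0
```

```bash
python3 mv.py .4218 -.2568 -.0227 1.57
```

```text
pos [ 0.4219 -0.2562  0.0809] yaw 1.572 F [ 0.5 -0.6  0.7] M [-0.04 -0.    0.02] q1,q7 [0.78 0.07] t 24.65 | shift cm [-8.000e-02  1.000e-02  1.036e+01] turn 0.002
```

Request:
play_rows([
  [0,0,2,0,0,0,0.2],
  [0,0,4.5,0,0,0,0.2],
  [0,0,7,0,0,0,0.2],
  [0,0,9,0,0,0,0.2],
  [0,0,10.3,0,0,0,0.2],
])

```text
clock: 25.15
position: [0.4223, -0.2571, -0.0216]
tool_rot: [3.141, -0.0, 1.571]
force: [0.7, -0.4, 0.3]
grip_width: 0.0515
finger_force: 0.0
```

Request:
play_rows([
  [0,0,0,0,0,0,0.2],
  [0,0,0,0,0,0,-0.1],
  [0,0,0,0,0,0,-0.5],
  [0,0,0,0,0,0,-0.5],
  [0,0,0,0,0,0,-0.5],
], squeeze=50)

```text
clock: 25.65
position: [0.4224, -0.258, -0.0202]
tool_rot: [3.14, 0.001, 1.57]
force: [-0.6, 3.4, 10.4]
grip_width: 0.0374
finger_force: 51.0
```

Request:
play_rows([
  [0,0,-2,0,0,0,-0.5],
  [0,0,-6,0,0,0,-0.5],
  [0,0,-11,0,0,0,-0.5],
  [0,0,-15,0,0,0,-0.5],
  [3,0,-18,0,0,0,-0.5],
])

```text
clock: 26.15
position: [0.4219, -0.2305, 0.1618]
tool_rot: [3.139, 0.002, 1.565]
force: [-0.3, 0.4, -1.7]
grip_width: 0.0373
finger_force: 50.7
```

Request:
play_rows([
  [5,0,0,0,0,0,-0.5],
  [10,0,0,0,0,0,-0.5],
  [15,0,0,0,0,0,-0.5],
  [20,0,0,0,0,0,-0.5],
  [25,0,0,0,0,0,-0.5],
])

```text
clock: 26.65
position: [0.4217, 0.0238, 0.1596]
tool_rot: [3.14, 0.001, 1.569]
force: [0.9, 0.7, -0.4]
grip_width: 0.0377
finger_force: 50.7
```

Request:
play_rows([
  [5,0,0,0,0,0.1,-0.5],
  [10,-0.5,0,0,0,0.22,-0.5],
  [13,-0.8,0,0,0,0.22,-0.5],
  [13,-0.8,0,0,0,0.22,-0.5],
  [13,-0.8,0,0,0,0.22,-0.5],
])

```text
clock: 27.15
position: [0.414, 0.1526, 0.1592]
tool_rot: [3.141, -0.0, 1.352]
force: [0.7, -1.6, -1.1]
grip_width: 0.0376
finger_force: 50.7
```

```bash
python3 mv.py .4134 .160 .06 1.35
```

```text
pos [0.414  0.1526 0.1592] yaw 1.352 F [ 0.7 -1.6 -1.1] M [-0.04 -0.01 -0.03] q1,q7 [ 0.03 -1.  ] t 27.15 | shift cm [ 0.71 -0.22  9.92] turn 0.002
```

Request:
play_rows([
  [0.4,-0.1,2,0,0,0,-0.5],
  [0.6,-0.2,4.5,0,0,0,-0.5],
  [0.6,-0.2,7,0,0,0,-0.5],
  [0.6,-0.2,9,0,0,0,-0.5],
  [0.6,-0.2,10,0,0,0,-0.5],
])

```text
clock: 27.65
position: [0.4132, 0.1569, 0.0577]
tool_rot: [-3.141, 0.001, 1.348]
force: [0.1, -0.1, -0.6]
grip_width: 0.0374
finger_force: 50.7
```

Request:
play_rows([
  [0,0,0.3,0,0,0,-0.5],
  [0,0,0.6,0,0,0,-0.5],
  [0,0,0.9,0,0,0,-0.5],
  [0,0,1.2,0,0,0,-0.5],
  [0,0,1.3,0,0,0,-0.5],
])

```text
clock: 28.15
position: [0.4136, 0.1584, 0.0458]
tool_rot: [3.141, -0.0, 1.35]
force: [0.5, 0.1, -1.1]
grip_width: 0.0376
finger_force: 50.7
```

```bash
python3 mv.py .4134 .160 .036 1.35
```

```text
pos [0.4136 0.1584 0.0458] yaw 1.35 F [ 0.5  0.1 -1.1] M [-0.01 -0.01 -0.  ] q1,q7 [-0.11 -1.21] t 28.15 | shift cm [ 0.15 -0.06  0.98] turn -0.0
```

Request:
play_rows([
  [0.05,0,0.3,0,0,0,-0.5],
  [0.05,0,0.6,0,0,0,-0.5],
  [0.05,0,0.8,0,0,0,-0.5],
  [0.05,0,1,0,0,0,-0.5],
  [0.05,0,1,0,0,0,-0.5],
])

```text
clock: 28.65
position: [0.4134, 0.1589, 0.0355]
tool_rot: [-3.141, 0.0, 1.35]
force: [0.4, -0.9, -1.4]
grip_width: 0.0372
finger_force: 50.7
```

Request:
play_rows([
  [0,0,0.4,0,0,0,-0.5],
  [0,0,0.8,0,0,0,-0.5],
  [0,0,1.2,0,0,0,-0.5],
  [0,0,1.6,0,0,0,-0.5],
  [0,0,2,0,0,0,-0.5],
])

```text
clock: 29.15
position: [0.4135, 0.1589, 0.0153]
tool_rot: [-3.141, 0.0, 1.35]
force: [-1.7, -1.0, 0.7]
grip_width: 0.0375
finger_force: 50.9
```

Request:
play_rows([
  [0,0,0.5,0,0,0,-0.5],
  [0,0,1,0,0,0,-0.5],
  [0,0,1.5,0,0,0,-0.5],
  [0,0,1.9,0,0,0,-0.5],
  [0,0,2.1,0,0,0,-0.5],
])

```text
clock: 29.65
position: [0.4135, 0.159, -0.0057]
tool_rot: [-3.141, 0.0, 1.35]
force: [-2.8, -0.5, 1.2]
grip_width: 0.0375
finger_force: 50.9
```

Request:
play_rows([
  [0,0,0.1,0,0,0,-0.5],
  [0,0,0.2,0,0,0,-0.5],
  [0,0,0.25,0,0,0,-0.5],
  [0,0,0.25,0,0,0,-0.5],
  [0,0,0.25,0,0,0,-0.5],
])

```text
clock: 30.15
position: [0.4136, 0.1589, -0.0077]
tool_rot: [-3.142, -0.0, 1.35]
force: [-2.5, -0.5, -1.7]
grip_width: 0.0373
finger_force: 50.7
```

Home. Release, lift, turn back to 90°, and go for gear D.

Request:
play_rows([
  [0,0,0,0,0,0,0],
  [0,0,0,0,0,0,0.15],
  [0,0,0,0,0,0,0.2],
  [0,0,-1,0,0,0,0.2],
  [0,0,-5,0,0,0,0.2],
])

```text
clock: 30.65
position: [0.4119, 0.1587, 0.0413]
tool_rot: [-3.138, 0.002, 1.351]
force: [-0.1, -1.1, 0.5]
grip_width: 0.0512
finger_force: 0.0
```

Request:
play_rows([
  [0,0,-4,0,0,0,0.2],
  [0,0,-8,0,0,0,0.2],
  [0,0,-11,0,0,0,0.2],
  [0,0,-11,0,0,-0.12,0.2],
  [0,0,-11,0,0,-0.22,0.2],
])

```text
clock: 31.15
position: [0.414, 0.1589, 0.154]
tool_rot: [3.139, -0.0, 1.574]
force: [-0.1, -0.6, -0.8]
grip_width: 0.0512
finger_force: 0.0
```

Request:
play_rows([
  [-5,0,0,0,0,0,0.2],
  [-10,0,0,0,0,0,0.2],
  [-15,0,0,0,0,0,0.2],
  [-20,0,0,0,0,0,0.2],
  [-20,0,0,0,0,0,0.2],
])

```text
clock: 31.65
position: [0.4124, -0.0472, 0.1526]
tool_rot: [-3.141, 0.002, 1.561]
force: [0.4, 0.2, 0.3]
grip_width: 0.0514
finger_force: 0.0
```

```bash
python3 - <<'E'
from h import *
S,sd=avg('scene',2);T,td=avg('top',4); np.savez('n5.npz',S=S,sd=sd,T=T,td=td)
P=cloud('scene',sd); q=P[np.hypot(P[...,0]-.4134,P[...,1]-.16)<.036]; print(np.histogram(q[:,2],bins=np.arange(0,.08,.004))[0])
import gears
gears.run(T,[(.42,-.3276),(.4969,-.3265)],True)
E
python3 mv.py .42 -.3276 .1 1.57
```

```text
[ 0  0 18 19 56 19 15 17 36 10 13 15 10 11 12 14  8  9  2]
[ 0.4199 -0.3279] res 0.0004 n 856
   0:147 5:133 10:121 15:115 20:116 25:124 30:135 35:146 40:155 45:164 50:172 55:175 60:176 65:177 70:179 75:180 80:182 85:184 90:184 95:185 100:185 105:184 110:182 115:179 120:175 125:170 130:165 135:161 140:163 145:170 150:173 155:171 160:169 165:163 170:146 175:122 180:101 185:87 190:85 195:93 200:105 205:117 210:130 215:148 220:166 225:177 230:184 235:188 240:188 245:186 250:185 255:184 260:183 265:181 270:181 275:181 280:182 285:183 290:185 295:188 300:188 305:187 310:184 315:182 320:180 325:178 330:177 335:178 340:180 345:178 350:169 355:159
[ 0.4969 -0.3264] res 0.0007 n 846
   0:211 5:199 10:178 15:160 20:143 25:130 30:123 35:121 40:122 45:128 50:138 55:152 60:167 65:178 70:181 75:180 80:179 85:176 90:173 95:170 100:168 105:166 110:166 115:168 120:170 125:171 130:169 135:160 140:143 145:116 150:84 155:57 160:46 165:54 170:79 175:107 180:136 185:156 190:171 195:184 200:186 205:182 210:182 215:183 220:182 225:180 230:178 235:175 240:171 245:167 250:165 255:167 260:170 265:174 270:177 275:180 280:181 285:179 290:176 295:172 300:172 305:174 310:177 315:183 320:191 325:200 330:208 335:215 340:222 345:226 350:225 355:219
pos [ 0.4135 -0.0398  0.1525] yaw 1.572 F [ 0.2 -0.1  0.3] M [-0.02 -0.03 -0.01] q1,q7 [ 0.51 -0.34] t 31.95 | shift cm [-28.78   0.61   5.24] turn 0.002
```

Request:
play_rows([
  [-5,0,0,0,0,0,0.2],
  [-10,0.6,0,0,0,0,0.2],
  [-15,0.6,0,0,0,0,0.2],
  [-20,0.6,0,0,0,0,0.2],
  [-24.5,0.6,0,0,0,0,0.2],
])

```text
clock: 32.45
position: [0.4193, -0.2874, 0.1523]
tool_rot: [3.141, 0.0, 1.571]
force: [0.6, 0.4, 0.6]
grip_width: 0.0509
finger_force: 0.0
```

Request:
play_rows([
  [-3,0,0,0,0,-0.15,0.2],
  [-4.3,0,1,0,0,-0.3,0.2],
  [-4.3,0,2,0,0,-0.45,0.2],
  [-4.3,0,3,0,0,-0.6,0.2],
  [-4.3,0,3,0,0,-0.75,0.2],
])

```text
clock: 32.95
position: [0.4193, -0.3276, 0.1211]
tool_rot: [3.141, -0.002, 2.328]
force: [0.4, -0.5, -0.2]
grip_width: 0.0513
finger_force: 0.0
```

Request:
play_rows([
  [0,0,0,0,0,-0.03,0.2],
  [0,0,0,0,0,-0.03,0.2],
  [0,0,0,0,0,-0.03,0.2],
  [0,0,0,0,0,-0.03,0.2],
  [0,0,0,0,0,-0.03,0.2],
])

```text
clock: 33.45
position: [0.4192, -0.329, 0.1224]
tool_rot: [-3.141, 0.0, 2.349]
force: [-0.1, -0.7, 0.0]
grip_width: 0.0516
finger_force: 0.0
```

```bash
python3 mv.py .42 -.3278 -.0222 2.35
```

```text
pos [ 0.4192 -0.329   0.1224] yaw 2.349 F [-0.1 -0.7  0. ] M [-0.    0.01 -0.02] q1,q7 [1.07 0.9 ] t 33.45 | shift cm [ 0.03  0.14 14.46] turn -0.001
```

Request:
play_rows([
  [0,0.14,2.5,0,0,0,0.2],
  [0,0.14,6,0,0,0,0.2],
  [0,0.14,9,0,0,0,0.2],
  [0,0.14,12,0,0,0,0.2],
  [0,0.14,14.4,0,0,0,0.2],
])

```text
clock: 33.95
position: [0.4197, -0.3278, -0.0233]
tool_rot: [-3.141, -0.001, 2.349]
force: [-0.0, -0.6, -0.3]
grip_width: 0.0516
finger_force: 0.0
```

Request:
play_rows([
  [0,0,0,0,0,0,0.2],
  [0,0,0,0,0,0,-0.1],
  [0,0,0,0,0,0,-0.5],
  [0,0,0,0,0,0,-0.5],
  [0,0,0,0,0,0,-0.5],
], squeeze=50)

```text
clock: 34.45
position: [0.4203, -0.3285, -0.0209]
tool_rot: [-3.142, 0.001, 2.349]
force: [0.9, -0.1, -0.3]
grip_width: 0.0371
finger_force: 50.2
```

```bash
python3 mv.py .42 -.3278 .15 2.35
```

```text
pos [ 0.4203 -0.3285 -0.0209] yaw 2.349 F [ 0.9 -0.1 -0.3] M [-0.07 -0.01 -0.02] q1,q7 [0.94 0.72] t 34.45 | shift cm [  0.05   0.03 -17.09] turn -0.001
```

Request:
play_rows([
  [0,0,-2,0,0,0,-0.5],
  [0,0,-6,0,0,0,-0.5],
  [0,0,-11,0,0,0,-0.5],
  [0,0,-15,0,0,0.05,-0.5],
  [0,0,-18,0,0,0.19,-0.5],
])

```text
clock: 34.95
position: [0.4203, -0.3283, 0.1612]
tool_rot: [3.141, 0.002, 2.157]
force: [-0.1, -0.1, -2.2]
grip_width: 0.0376
finger_force: 50.5
```

Request:
play_rows([
  [0,0,0,0,0,0.15,-0.5],
  [0,0,0,0,0,0.3,-0.5],
  [0,0,0,0,0,0.45,-0.5],
  [0,0,0,0,0,0.49,-0.5],
  [0,0,0,0,0,0.49,-0.5],
])

```text
clock: 35.45
position: [0.4201, -0.328, 0.1587]
tool_rot: [3.141, 0.001, 1.669]
force: [0.8, -0.9, -1.6]
grip_width: 0.0373
finger_force: 50.5
```

```bash
python3 mv.py .4134 .1595 .15 1.67
```

```text
pos [ 0.4201 -0.328   0.1587] yaw 1.669 F [ 0.8 -0.9 -1.6] M [-0.05  0.03 -0.04] q1,q7 [0.98 0.35] t 35.45 | shift cm [48.58  4.13  0.84] turn -0.001
```

Request:
play_rows([
  [4.9,0.4,0,0,0,0,-0.5],
  [9.8,0.8,0,0,0,0,-0.5],
  [14.7,1.2,0,0,0,0,-0.5],
  [19.6,1.6,0,0,0,0,-0.5],
  [24.5,2,0,0,0,0,-0.5],
])

```text
clock: 35.95
position: [0.4153, -0.0807, 0.1586]
tool_rot: [3.141, 0.0, 1.671]
force: [1.8, -0.4, -0.5]
grip_width: 0.0371
finger_force: 50.5
```

Request:
play_rows([
  [4.8,0.4,0,0,0,0,-0.5],
  [9.6,0.8,0,0,0,0,-0.5],
  [14.4,1.2,0,0,0,0,-0.5],
  [19.2,1.6,0,0,0,0,-0.5],
  [23.9,2.1,0,0,0,0,-0.5],
])

```text
clock: 36.45
position: [0.4127, 0.1594, 0.1586]
tool_rot: [3.141, 0.0, 1.672]
force: [1.5, 0.2, -1.2]
grip_width: 0.0374
finger_force: 50.5
```

Request:
play_rows([
  [0,0,2,0,0,0,-0.5],
  [0,0,4,0,0,0,-0.5],
  [0,0,6,0,0,0,-0.5],
  [0,0,7,0,0,0,-0.5],
  [0,0,7,0,0,0,-0.5],
])

```text
clock: 36.95
position: [0.4125, 0.1575, 0.0876]
tool_rot: [-3.14, 0.0, 1.671]
force: [-0.2, 1.2, -0.6]
grip_width: 0.0373
finger_force: 50.5
```

```bash
python3 mv.py .4134 .1595 .045 1.67
```

```text
pos [0.4125 0.1575 0.0876] yaw 1.671 F [-0.2  1.2 -0.6] M [-0.01 -0.01  0.03] q1,q7 [ 0.02 -0.87] t 36.95 | shift cm [0.19 0.12 4.26] turn 0.001
```

Request:
play_rows([
  [0.1,0.1,1.2,0,0,0,-0.5],
  [0.1,0.1,2.4,0,0,0,-0.5],
  [0.1,0.1,3.2,0,0,0,-0.5],
  [0.1,0.1,3.8,0,0,0,-0.5],
  [0.1,0.1,4.2,0,0,0,-0.5],
])

```text
clock: 37.45
position: [0.4138, 0.1587, 0.0457]
tool_rot: [-3.141, 0.0, 1.67]
force: [0.4, 0.5, -0.9]
grip_width: 0.0372
finger_force: 50.5
```

Request:
play_rows([
  [0,0,0.2,0,0,0,-0.5],
  [0,0,0.4,0,0,0,-0.5],
  [0,0,0.6,0,0,0,-0.5],
  [0,0,0.8,0,0,0,-0.5],
  [0,0,0.9,0,0,0,-0.5],
])

```text
clock: 37.95
position: [0.4139, 0.1587, 0.0372]
tool_rot: [3.142, 0.0, 1.67]
force: [-1.5, 0.5, -0.9]
grip_width: 0.0374
finger_force: 50.6
```

```bash
python3 mv.py .4134 .1595 .013 1.67
```

```text
pos [0.4139 0.1587 0.0372] yaw 1.67 F [-1.5  0.5 -0.9] M [0.03 0.19 0.02] q1,q7 [-0.06 -0.98] t 37.95 | shift cm [ 0.09 -0.04  2.42] turn -0.0
```

Request:
play_rows([
  [0,-0.03,0.4,0,0,0,-0.5],
  [0,-0.03,0.8,0,0,0,-0.5],
  [0,-0.03,1.2,0,0,0,-0.5],
  [0,-0.03,1.5,0,0,0,-0.5],
  [0,-0.03,1.8,0,0,0,-0.5],
])

```text
clock: 38.45
position: [0.4136, 0.1587, 0.0189]
tool_rot: [-3.142, -0.0, 1.67]
force: [0.4, -0.6, -1.4]
grip_width: 0.0372
finger_force: 50.5
```

Request:
play_rows([
  [0,0,0.2,0,0,0,-0.5],
  [0,0,0.4,0,0,0,-0.5],
  [0,0,0.55,0,0,0,-0.5],
  [0,0,0.6,0,0,0,-0.5],
  [0,0,0.6,0,0,0,-0.5],
])

```text
clock: 38.95
position: [0.4136, 0.1586, 0.0132]
tool_rot: [-3.142, -0.0, 1.67]
force: [0.4, 1.2, -0.6]
grip_width: 0.0371
finger_force: 50.5
```

Request:
play_rows([
  [0,0,0,0,0,0,0],
  [0,0,0,0,0,0,0.15],
  [0,0,0,0,0,0,0.2],
  [0,0,-1,0,0,0,0.2],
  [0,0,-5,0,0,0,0.2],
])

```text
clock: 39.45
position: [0.4119, 0.1583, 0.0623]
tool_rot: [-3.137, 0.001, 1.671]
force: [1.3, -0.4, 1.2]
grip_width: 0.0511
finger_force: 0.0
```

Request:
play_rows([
  [0,0,-4,0,0,0,0.2],
  [0,0,-8,0,0,0,0.2],
  [0,0,-9,0,0,0.1,0.2],
  [0,0,-9,0,0,0.1,0.2],
  [0,0,-9,0,0,0.1,0.2],
])

```text
clock: 39.95
position: [0.4135, 0.1584, 0.1532]
tool_rot: [3.141, 0.0, 1.572]
force: [0.4, -1.0, -0.2]
grip_width: 0.0511
finger_force: 0.0
```

Request:
play_rows([
  [-5,0,0,0,0,0,0.2],
  [-10,0,0,0,0,0,0.2],
  [-15,0,0,0,0,0,0.2],
  [-18,0,0,0,0,0,0.2],
  [-18,0,0,0,0,0,0.2],
])

```text
clock: 40.45
position: [0.4123, -0.0251, 0.1521]
tool_rot: [-3.139, 0.001, 1.567]
force: [0.0, 0.4, 0.9]
grip_width: 0.0513
finger_force: 0.0
```

```bash
python3 - <<'E'
from h import *
S,sd=avg('scene',2);T,td=avg('top',4); np.savez('n6.npz',S=S,sd=sd,T=T,td=td)
P=cloud('scene',sd); q=P[np.hypot(P[...,0]-.4134,P[...,1]-.16)<.036]; print(np.histogram(q[:,2],bins=np.arange(0,.08,.004))[0])
import gears
gears.run(T,[(.4969,-.3265)],False)
# tin: rim points from top cloud between z .030 and .040
Pt=cloud('top',td); 
for n,Q in (('top',Pt),('scene',P)):
    m=(Q[...,2]>.028)&(Q[...,2]<.039)&(np.hypot(Q[...,0]-.62,Q[...,1]+.285)<.08); k=Q[m]
    f=least_squares(lambda s:np.hypot(k[:,0]-s[0],k[:,1]-s[1])-.054,[.62,-.285],loss='soft_l1',f_scale=.002); print('tin',n,f.x.round(4),len(k),np.median(abs(f.fun)).round(4))
# cable points
for n,Q,I in (('top',Pt,T),('scene',P,S)):
    m=(Q[...,2]>.025)&(Q[...,2]<.075)&(Q[...,0]>.42)&(Q[...,0]<.72)&(Q[...,1]<-.3)&(Q[...,1]>-.42)&(I.min(2)>150)
    k=Q[m]; k=k[np.argsort(k[:,0])]
    for b in np.arange(.42,.72,.03):
        j=k[(k[:,0]>=b)&(k[:,0]<b+.03)]
        if len(j): print(n,round(b,2),len(j),np.median(j,0).round(3),j[:,2].min().round(3),j[:,2].max().round(3))
# lid: knob in top & scene
for n,Q,I in (('top',Pt,T),('scene',P,S)):
    m=(Q[...,2]>.088)&(Q[...,2]<.115)&(np.hypot(Q[...,0]-.463,Q[...,1]+.02)<.04)&(I.max(2)<90); k=Q[m]; print('knob',n,len(k),np.median(k,0).round(4) if len(k) else '')
    m=(Q[...,2]>.081)&(Q[...,2]<.088)&(np.hypot(Q[...,0]-.46,Q[...,1]+.02)<.07); k=Q[m]; print('disc',n,len(k),k.min(0).round(4) if len(k) else '',k.max(0).round(4) if len(k) else '')
E
python3 mv.py .497 -.3264 .1 1.57
```

```text
[ 0  0 15 21 51 16 12  2 18 48 47 20 15 41 16 11  8  9  2]
[ 0.4969 -0.3264] res 0.0007 n 843
tin top [ 0.6119 -0.2872] 94 0.0009
tin scene [ 0.611  -0.2878] 202 0.001
top 0.42 16 [ 0.437 -0.356  0.041] 0.028 0.051
top 0.45 19 [ 0.465 -0.34   0.052] 0.047 0.058
top 0.48 18 [ 0.495 -0.33   0.053] 0.027 0.058
top 0.51 10 [ 0.523 -0.323  0.052] 0.049 0.055
top 0.54 18 [ 0.561 -0.32   0.048] 0.025 0.054
top 0.57 14 [ 0.583 -0.337  0.047] 0.032 0.053
top 0.6 15 [ 0.617 -0.345  0.047] 0.031 0.05
top 0.63 25 [ 0.645 -0.337  0.035] 0.025 0.049
top 0.66 15 [ 0.673 -0.349  0.043] 0.032 0.049
top 0.69 17 [ 0.705 -0.351  0.042] 0.026 0.049
scene 0.42 58 [ 0.435 -0.358  0.038] 0.025 0.048
scene 0.45 31 [ 0.46  -0.344  0.051] 0.043 0.054
scene 0.48 22 [ 0.495 -0.332  0.051] 0.049 0.053
scene 0.51 16 [ 0.525 -0.324  0.05 ] 0.048 0.053
scene 0.54 61 [ 0.563 -0.323  0.045] 0.025 0.052
scene 0.57 89 [ 0.582 -0.337  0.034] 0.025 0.049
scene 0.6 32 [ 0.611 -0.348  0.046] 0.032 0.049
scene 0.63 26 [ 0.648 -0.351  0.043] 0.027 0.048
scene 0.66 18 [ 0.666 -0.352  0.042] 0.03 0.046
scene 0.69 17 [ 0.706 -0.354  0.04 ] 0.026 0.043
knob top 0 
disc top 0  
knob scene 39 [ 0.4631 -0.0152  0.1008]
disc scene 531 [ 0.4102 -0.0659  0.0811] [0.5234 0.0481 0.0878]
pos [ 0.4134 -0.0203  0.153 ] yaw 1.572 F [0.4 0.4 0.1] M [-0.03 -0.01 -0.01] q1,q7 [ 0.48 -0.4 ] t 40.75 | shift cm [-30.63   8.32   5.28] turn 0.002
```

Request:
play_rows([
  [-5,1,0,0,0,0,-1],
  [-10,3,0,0,0,0,-1],
  [-14,5,0,0,0,0,-1],
  [-18,7,0,0,0,0,-1],
  [-22,9,0,0,0,0,-1],
])

```text
clock: 41.25
position: [0.5041, -0.2425, 0.1531]
tool_rot: [-3.141, -0.0, 1.571]
force: [0.2, 0.9, -0.5]
grip_width: -0.0003
finger_force: 0.0
```

Request:
play_rows([
  [-4,1,2,0,0,0,-1],
  [-8,2.2,5,0,0,0,-1],
  [-8.3,2.2,8,0,0,0,-1],
  [-8.3,2.2,10,0,0,0,-1],
  [-8.3,2.2,10,0,0,0,-1],
])

```text
clock: 41.75
position: [0.5241, -0.3227, 0.0503]
tool_rot: [-3.138, -0.003, 1.571]
force: [0.0, -0.2, 0.6]
grip_width: -0.0001
finger_force: 0.0
```

```bash
python3 mv.py .525 -.3235 .022 1.57
```

```text
pos [ 0.5241 -0.3227  0.0503] yaw 1.571 F [ 0.  -0.2  0.6] M [ 0.01  0.02 -0.08] q1,q7 [0.79 0.08] t 41.75 | shift cm [-0.09  0.1   2.83] turn 0.001
```

Tip is about at z 0.08; lower it gently onto the cable.

Request:
play_rows([
  [0,0,1,0,0,0,-1],
  [0,0,2,0,0,0,-1],
  [0,0,2.5,0,0,0,-1],
  [0,0,2.8,0,0,0,-1],
  [0,0,3,0,0,0,-1],
])

```text
clock: 42.25
position: [0.5253, -0.3245, 0.0233]
tool_rot: [3.141, 0.0, 1.57]
force: [-1.2, 0.7, -0.6]
grip_width: 0.0002
finger_force: 0.0
```

Request:
play_rows([
  [0,0,0.1,0,0,0,-1],
  [0,0,0.2,0,0,0,-1],
  [0,0,0.3,0,0,0,-1],
  [0,0,0.4,0,0,0,-1],
  [0,0,0.5,0,0,0,-1],
])

```text
clock: 42.75
position: [0.5252, -0.3245, 0.0182]
tool_rot: [3.142, 0.0, 1.57]
force: [-0.2, -0.9, -0.1]
grip_width: 0.0
finger_force: 0.0
```

Run:
```python
from h import *
import st
S,sd=avg('scene',2); P=cloud('scene',sd); o=observe()['position']
np.savez('n7.npz',S=S,sd=sd)
a=S[215:290,265:365].astype(np.uint8); cv2.imwrite('pics/cab.png',cv2.cvtColor(cv2.resize(a,(800,600),interpolation=cv2.INTER_CUBIC),cv2.COLOR_RGB2BGR))
m=(P[...,2]>.025)&(P[...,2]<.075)&(P[...,0]>.42)&(P[...,0]<.72)&(P[...,1]<-.3)&(P[...,1]>-.42)&(S.min(2)>150); k=P[m]
for b in np.arange(.45,.6,.03):
    j=k[(k[:,0]>=b)&(k[:,0]<b+.03)]; print(round(b,2),len(j),np.median(j,0).round(3))
m=(np.hypot(P[...,0]-o[0],P[...,1]-o[1])<.03)&(S.max(2)<140)&(P[...,2]>.028); print('lowest tool z',np.sort(P[m][:,2])[:8].round(3))
```

```text
{'clock': 42.75, 'qpos': [0.7729, 0.7837, -0.4729, 1.726, 0.4901, 0.7519, 0.0526], 'position': [0.5252, -0.3245, 0.0182], 'tool_rot': [3.1415, 0.0, 1.5697], 'force': [-0.2482, -0.9199, -0.072], 'finger_force': 0.0, 'grip_width': 0.0}
0.45 34 [ 0.461 -0.343  0.051]
0.48 23 [ 0.493 -0.331  0.051]
0.51 5 [ 0.514 -0.328  0.051]
0.54 37 [ 0.564 -0.327  0.047]
0.57 92 [ 0.581 -0.337  0.035]
lowest tool z [0.049 0.05  0.053 0.053 0.053 0.053 0.053 0.054]
```

View pics/cab.png

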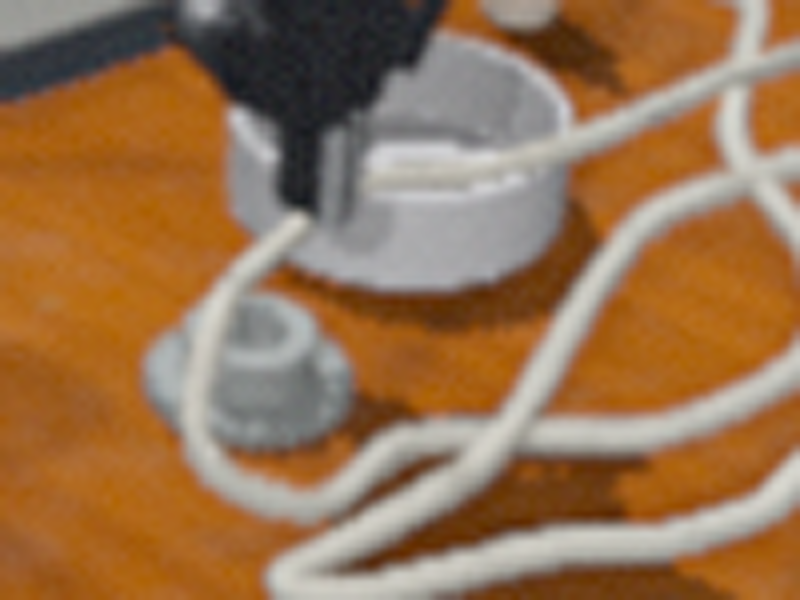

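Request:
play_rows([
  [0,0,0.1,0,0,0,-1],
  [0,0,0.2,0,0,0,-1],
  [0,0,0.3,0,0,0,-1],
  [0,0,0.4,0,0,0,-1],
  [0,0,0.5,0,0,0,-1],
])

```text
clock: 43.35
position: [0.5251, -0.3245, 0.0131]
tool_rot: [-3.142, -0.0, 1.57]
force: [-0.1, 0.9, -0.6]
grip_width: 0.0003
finger_force: 0.0
```

Request:
play_rows([
  [0,0,0.1,0,0,0,-1],
  [0,0,0.2,0,0,0,-1],
  [0,0,0.3,0,0,0,-1],
  [0,0,0.4,0,0,0,-1],
  [0,0,0.5,0,0,0,-1],
])

```text
clock: 43.85
position: [0.5252, -0.3245, 0.0082]
tool_rot: [3.142, 0.0, 1.57]
force: [-0.1, 0.1, -0.1]
grip_width: -0.0002
finger_force: 0.0
```

Request:
play_rows([
  [0,0,0.1,0,0,0,-1],
  [0,0,0.2,0,0,0,-1],
  [0,0,0.3,0,0,0,-1],
  [0,0,0.4,0,0,0,-1],
  [0,0,0.5,0,0,0,-1],
])

```text
clock: 44.35
position: [0.5251, -0.3245, 0.0032]
tool_rot: [3.142, -0.0, 1.57]
force: [-0.0, -0.4, -0.0]
grip_width: -0.0001
finger_force: 0.0
```

Run:
```python
from h import *
import st
S,sd=avg('scene',2); P=cloud('scene',sd); o=observe()['position']
m=(P[...,2]>.025)&(P[...,2]<.075)&(P[...,0]>.42)&(P[...,0]<.72)&(P[...,1]<-.3)&(P[...,1]>-.42)&(S.min(2)>150); k=P[m]
for b in np.arange(.45,.6,.03):
    j=k[(k[:,0]>=b)&(k[:,0]<b+.03)]; print(round(b,2),len(j),np.median(j,0).round(3))
m=(np.hypot(P[...,0]-o[0],P[...,1]-o[1])<.03)&(S.max(2)<140)&(P[...,2]>.012); print('lowest tool z',np.sort(P[m][:,2])[:8].round(3))
```

```text
{'clock': 44.35, 'qpos': [0.7653, 0.805, -0.4613, 1.7297, 0.5036, 0.7272, 0.0419], 'position': [0.5251, -0.3245, 0.0032], 'tool_rot': [3.1416, -0.0, 1.5697], 'force': [-0.0419, -0.4423, -0.0274], 'finger_force': 0.0, 'grip_width': -0.0001}
0.45 33 [ 0.462 -0.342  0.051]
0.48 21 [ 0.494 -0.331  0.051]
0.51 1 [ 0.511 -0.327  0.05 ]
0.54 35 [ 0.564 -0.326  0.046]
0.57 95 [ 0.582 -0.337  0.034]
lowest tool z [0.012 0.013 0.013 0.014 0.014 0.016 0.016 0.016]
```

Request:
play_rows([
  [0,0,-3,0,0,0,-0.5],
  [0,-1,-5,0,0,0,0.2],
  [-0.2,-2.8,-5,0,0,0,0.2],
  [-0.2,-2.8,-5,0,0,0,0.2],
  [-0.2,-2.8,-5,0,0,0,0.2],
])

```text
clock: 44.95
position: [0.4972, -0.3266, 0.0533]
tool_rot: [3.141, 0.0, 1.569]
force: [0.4, -0.1, 0.8]
grip_width: 0.0511
finger_force: 0.0
```

```bash
python3 mv.py .4969 -.3264 -.0225 1.57
```

```text
pos [ 0.4972 -0.3266  0.0533] yaw 1.569 F [ 0.4 -0.1  0.8] M [-0.02  0.05  0.01] q1,q7 [0.82 0.09] t 44.95 | shift cm [ 0.02 -0.03  7.58] turn -0.001
```

Request:
play_rows([
  [0,0,2,0,0,0,0.2],
  [0,0,4,0,0,0,0.2],
  [0,0,6,0,0,0,0.2],
  [0,0,7.2,0,0,0,0.2],
  [0,0,7.5,0,0,0,0.2],
])

```text
clock: 45.45
position: [0.497, -0.3257, -0.0232]
tool_rot: [-3.14, -0.001, 1.57]
force: [-0.4, 0.2, 0.6]
grip_width: 0.051
finger_force: 0.0
```

Request:
play_rows([
  [0,0,0,0,0,0,0.2],
  [0,0,0,0,0,0,-0.1],
  [0,0,0,0,0,0,-0.5],
  [0,0,0,0,0,0,-0.5],
  [0,0,0,0,0,0,-0.5],
], squeeze=50)

```text
clock: 45.95
position: [0.4977, -0.3266, -0.0207]
tool_rot: [3.14, 0.001, 1.57]
force: [-1.6, 1.7, 7.6]
grip_width: 0.0372
finger_force: 50.1
```

Request:
play_rows([
  [0,0,-2,0,0,0,-0.5],
  [0,0,-6,0,0,0,-0.5],
  [0,0,-10,0,0,0,-0.5],
  [0,0,-12,0,0,0,-0.5],
  [0,0,-12,0,0,0,-0.5],
])

```text
clock: 46.45
position: [0.4986, -0.3274, 0.1017]
tool_rot: [3.137, 0.003, 1.569]
force: [-0.5, -0.1, -0.9]
grip_width: 0.0375
finger_force: 50.7
```

Request:
play_rows([
  [1,3,0,0,0,0,-0.5],
  [2,6,0,0,0,0,-0.5],
  [3,9,0,0,0,0,-0.5],
  [3.9,11.4,0,0,0,0,-0.5],
  [3.9,11.4,0,0,0,0,-0.5],
])

```text
clock: 46.95
position: [0.6138, -0.2846, 0.0973]
tool_rot: [3.141, -0.002, 1.573]
force: [-0.6, 0.8, -1.4]
grip_width: 0.0372
finger_force: 50.8
```

```bash
python3 mv.py .6115 -.2875 -.0185 1.57
```

```text
pos [ 0.6138 -0.2846  0.0973] yaw 1.573 F [-0.6  0.8 -1.4] M [0.06 0.05 0.02] q1,q7 [0.67 0.03] t 46.95 | shift cm [-0.31 -0.24 11.58] turn 0.003
```

Request:
play_rows([
  [-0.3,-0.2,2,0,0,0,-0.5],
  [-0.3,-0.2,5,0,0,0,-0.5],
  [-0.3,-0.2,8,0,0,0,-0.5],
  [-0.3,-0.2,9.5,0,0,0,-0.5],
  [-0.3,-0.2,10.5,0,0,0,-0.5],
])

```text
clock: 47.45
position: [0.6084, -0.2904, -0.0082]
tool_rot: [-3.14, -0.001, 1.57]
force: [0.4, -0.9, -1.6]
grip_width: 0.0375
finger_force: 50.7
```

Request:
play_rows([
  [0,0,0.2,0,0,0,-0.5],
  [0,0,0.5,0,0,0,-0.5],
  [0,0,0.8,0,0,0,-0.5],
  [0,0,0.9,0,0,0,-0.5],
  [0,0,0.9,0,0,0,-0.5],
])

```text
clock: 47.95
position: [0.6093, -0.2906, -0.0155]
tool_rot: [3.141, 0.0, 1.57]
force: [-0.1, -0.3, -0.8]
grip_width: 0.0374
finger_force: 50.7
```

Request:
play_rows([
  [0,0,0.1,0,0,0,-0.5],
  [0,0,0.2,0,0,0,-0.5],
  [0,0,0.2,0,0,0,0],
  [0,0,0.2,0,0,0,0.15],
  [0,0,0.2,0,0,0,0.2],
])

```text
clock: 48.45
position: [0.6092, -0.2905, -0.0177]
tool_rot: [3.141, 0.0, 1.57]
force: [-0.3, 0.3, -0.1]
grip_width: 0.0512
finger_force: 0.0
```

Request:
play_rows([
  [0,0,-1,0,0,0,0.2],
  [0,0,-4,0,0,0,0.2],
  [0,0,-8,0,0,0,0.2],
  [0,0,-12,0,0,0,0.2],
  [0,0,-16,0,0,0,0.2],
])

```text
clock: 48.95
position: [0.609, -0.2904, 0.1447]
tool_rot: [3.141, 0.0, 1.57]
force: [-0.4, -0.6, 0.4]
grip_width: 0.0515
finger_force: 0.0
```

Request:
play_rows([
  [-5,-2,0,0,0,0,0],
  [-8,-5,0,0,0,0,-0.2],
  [-10,-9,0,0,0,0,-0.2],
  [-12,-13,0,0,0,0,-0.2],
  [-12,-16,0,0,0,0,-0.2],
])

```text
clock: 49.45
position: [0.4458, -0.4133, 0.1427]
tool_rot: [-3.141, 0.001, 1.566]
force: [0.3, -0.7, 0.3]
grip_width: 0.0344
finger_force: 0.0
```

Run:
```python
from h import *
import st
S,sd=avg('scene',3);T,td=avg('top',3); np.savez('n8.npz',S=S,sd=sd,T=T,td=td)
Ps=cloud('scene',sd);Pt=cloud('top',td)
for n,Q in (('top',Pt),('scene',Ps)):
    m=(Q[...,2]>.029)&(Q[...,2]<.039)&(np.hypot(Q[...,0]-.612,Q[...,1]+.287)<.07)&(np.hypot(Q[...,0]-.612,Q[...,1]+.287)>.044); k=Q[m]
    if len(k)>10:
        f=least_squares(lambda s:np.hypot(k[:,0]-s[0],k[:,1]-s[1])-.054,[.612,-.287],loss='soft_l1',f_scale=.002); print('tin',n,f.x.round(4),len(k))
    m=(Q[...,2]>.018)&(Q[...,2]<.028)&(np.hypot(Q[...,0]-.612,Q[...,1]+.287)<.045); k=Q[m]; print('gear top',n,len(k),np.median(k,0).round(4) if len(k) else '')
# lid outer edge: bright disc on stirrer at z .084
for n,I in (('top',T),('scene',S)):
    R_=rect(n,I,(.467,-.009),.084,.075,300)
    g=cv2.cvtColor(R_,cv2.COLOR_RGB2GRAY); c=cv2.HoughCircles(cv2.GaussianBlur(g,(5,5),0),cv2.HOUGH_GRADIENT,1,100,param1=60,param2=15,minRadius=110,maxRadius=122)
    if c is not None: print(n,'lid',[(round(.467+(149.5-v)*.15/299,4),round(-.009+(149.5-u)*.15/299,4),round(r*.5,1)) for u,v,r in c[0][:3]])
    R2=rect(n,I,(.467,-.009),.1055,.04,320); m=(R2.max(2)<80).astype(np.uint8); k,l,s,cc=cv2.connectedComponentsWithStats(m)
    for i in range(1,k):
        if s[i,4]>800: print(n,'dark',s[i,4],(.467+(159.5-cc[i][1])*.08/319).round(4),(-.009+(159.5-cc[i][0])*.08/319).round(4),s[i,:4])
a=cv2.resize(T[195:265,200:330].astype(np.uint8),(780,420),interpolation=cv2.INTER_CUBIC); cv2.imwrite('pics/lid.png',cv2.cvtColor(a,cv2.COLOR_RGB2BGR))
```

```text
{'clock': 49.45, 'qpos': [1.0223, 0.6099, -0.5511, 1.6828, 0.3778, 0.9564, 0.3259], 'position': [0.4458, -0.4133, 0.1427], 'tool_rot': [-3.141, 0.0015, 1.5659], 'force': [0.332, -0.7393, 0.2906], 'finger_force': 0.0, 'grip_width': 0.0344}
tin top [ 0.6118 -0.2871] 80
gear top top 59 [ 0.6044 -0.2949  0.0238]
tin scene [ 0.6108 -0.2879] 168
gear top scene 67 [ 0.6138 -0.2842  0.0238]
top lid [(np.float32(0.4665), np.float32(-0.0035), np.float32(60.7))]
top dark 4822 0.4659 -0.0079 [117 123  78  85]
scene lid [(np.float32(0.4519), np.float32(-0.0281), np.float32(58.5))]
scene dark 11432 0.455 -0.0253 [135 134 185 152]
```

View pics/lid.png

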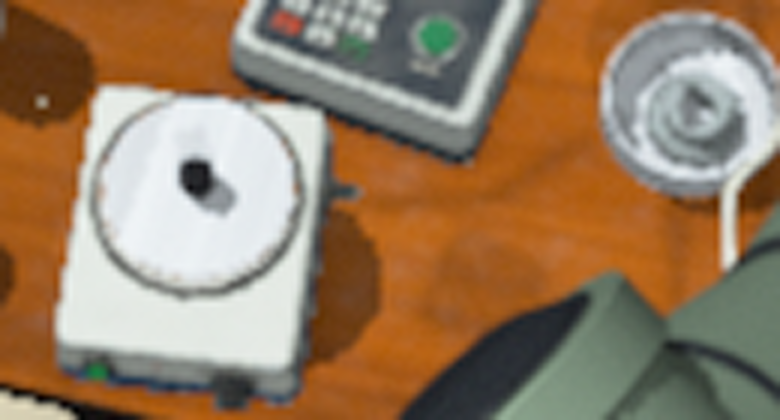

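Request:
play_rows([
  [4,0,-1,0,0,0,0],
  [9,1,-2,0,0,0,0.2],
  [14,1.5,-2,0,0,0,0.2],
  [19,2,-2,0,0,0,0.2],
  [24,2.1,-2,0,0,0,0.2],
])

```text
clock: 50.25
position: [0.4713, -0.1699, 0.1626]
tool_rot: [3.14, -0.0, 1.571]
force: [1.3, 0.3, 0.3]
grip_width: 0.0513
finger_force: 0.0
```

Request:
play_rows([
  [4,0,0,0,0,0,0.2],
  [8,0,0,0,0,0,0.2],
  [12,0,0,0,0,0,0.2],
  [16,0,0,0,0,0,0.2],
  [16.5,0,0,0,0,0,0.2],
])

```text
clock: 50.75
position: [0.471, -0.0022, 0.1628]
tool_rot: [3.14, -0.002, 1.577]
force: [-0.3, -1.9, -0.3]
grip_width: 0.051
finger_force: 0.0
```

Request:
play_rows([
  [0,0,1,0,0,0,0.2],
  [0,0,2,0,0,0,0.2],
  [0,0,3,0,0,0,0.2],
  [0,0,4,0,0,0,0.2],
  [0,0,4,0,0,0,0.2],
])

```text
clock: 51.25
position: [0.4696, -0.0084, 0.1207]
tool_rot: [-3.139, -0.0, 1.569]
force: [-0.2, 0.2, -0.2]
grip_width: 0.0513
finger_force: 0.0
```

```bash
python3 mv.py .467 -.008 .060 1.57
```

```text
pos [ 0.4696 -0.0084  0.1207] yaw 1.569 F [-0.2  0.2 -0.2] M [ 0.02 -0.05 -0.02] q1,q7 [ 0.39 -0.49] t 51.25 | shift cm [ 0.03 -0.25  6.07] turn -0.001
```

Request:
play_rows([
  [0,-0.2,1.5,0,0,0,0.2],
  [0,-0.2,3,0,0,0,0.2],
  [0,-0.2,4.5,0,0,0,0.2],
  [0,-0.2,5.5,0,0,0,0.2],
  [0,-0.2,6,0,0,0,0.2],
])

```text
clock: 51.75
position: [0.4682, -0.0079, 0.0616]
tool_rot: [-3.141, -0.0, 1.57]
force: [-0.1, 0.2, -0.6]
grip_width: 0.0513
finger_force: 0.0
```

Run:
```python
from h import *
import st
S,sd=avg('scene',2); P=cloud('scene',sd); np.savez('n9.npz',S=S,sd=sd)
m=(np.hypot(P[...,0]-.467,P[...,1]+.008)<.06)&(P[...,2]>.086)&(P[...,2]<.13); k=P[m]
for lo in np.arange(.086,.12,.004):
    j=k[(k[:,2]>=lo)&(k[:,2]<lo+.004)]
    if len(j): print(round(lo,3),len(j),'x',np.percentile(j[:,0],[0,25,50,75,100]).round(3),'y',np.percentile(j[:,1],[0,50,100]).round(3))
```

```text
{'clock': 51.75, 'qpos': [0.3265, 0.5538, -0.5679, 2.0955, 0.5022, 0.6276, -0.5904], 'position': [0.4682, -0.0079, 0.0616], 'tool_rot': [-3.1409, -0.0001, 1.5696], 'force': [-0.1371, 0.2127, -0.5659], 'finger_force': 0.0, 'grip_width': 0.0513}
0.086 6 x [0.459 0.46  0.463 0.466 0.468] y [-0.016 -0.014 -0.009]
0.09 6 x [0.458 0.459 0.46  0.462 0.469] y [-0.018 -0.015 -0.005]
0.094 24 x [0.437 0.454 0.464 0.493 0.495] y [-0.021 -0.016  0.017]
0.098 23 x [0.435 0.451 0.466 0.493 0.507] y [-0.02  -0.016 -0.002]
0.102 37 x [0.431 0.458 0.466 0.474 0.5  ] y [-0.021 -0.012 -0.   ]
0.106 26 x [0.429 0.435 0.464 0.494 0.505] y [-0.021 -0.015  0.003]
0.11 20 x [0.429 0.432 0.44  0.494 0.506] y [-0.02  -0.013  0.001]
0.114 20 x [0.43  0.437 0.493 0.495 0.505] y [-0.022 -0.016  0.002]
0.118 22 x [0.429 0.433 0.442 0.494 0.505] y [-0.021 -0.016  0.003]
```

Request:
play_rows([
  [0,-0.1,0.2,0,0,0,0.1],
  [0,-0.1,0.25,0,0,0,-0.2],
  [0,-0.1,0.25,0,0,0,-0.5],
  [0,-0.1,0.25,0,0,0,-0.9],
  [0,-0.1,0.25,0,0,0,-0.9],
], squeeze=50)

```text
clock: 52.35
position: [0.4676, -0.0079, 0.0602]
tool_rot: [3.141, 0.0, 1.57]
force: [-2.3, -0.6, 8.4]
grip_width: 0.0193
finger_force: 48.6
```

Request:
play_rows([
  [0,0,0,0,0,0,-0.9],
  [0,0,0,0,0,0,-0.9],
  [0,0,0,0,0,0,-0.9],
  [0,0,0,0,0,0,-0.9],
  [0,0,0,0,0,0,-0.9],
])

```text
clock: 52.85
position: [0.4676, -0.0079, 0.0602]
tool_rot: [3.141, 0.0, 1.57]
force: [-2.3, 0.0, 8.3]
grip_width: 0.0198
finger_force: 48.6
```

Request:
play_rows([
  [0,0,-1,0,0,0,-0.9],
  [0,0,-3,0,0,0,-0.9],
  [0,0,-5,0,0,0,-0.9],
  [-1,0.5,-6.5,0,0,0,-0.9],
  [-4,2,-7,0,0,0,-0.9],
])

```text
clock: 53.35
position: [0.4878, -0.0461, 0.1322]
tool_rot: [3.139, -0.0, 1.574]
force: [0.1, -0.2, -0.8]
grip_width: 0.0196
finger_force: 49.3
```

Request:
play_rows([
  [-4,2,0,0,0,0,-0.9],
  [-8,4,0,0,0,0,-0.9],
  [-12,6,0,0,0,0,-0.9],
  [-16,8,0,0,0,0,-0.9],
  [-20,10,0,0,0,0,-0.9],
])

```text
clock: 53.85
position: [0.5876, -0.2498, 0.1307]
tool_rot: [3.141, -0.0, 1.57]
force: [0.2, 0.2, -0.3]
grip_width: 0.0197
finger_force: 49.3
```

Request:
play_rows([
  [-2,1,0,0,0,0,-0.9],
  [-4,2.2,0,0,0,0,-0.9],
  [-4,2.2,2,0,0,0,-0.9],
  [-4,2.2,4,0,0,0,-0.9],
  [-4,2.2,4,0,0,0,-0.9],
])

```text
clock: 54.35
position: [0.6077, -0.2876, 0.088]
tool_rot: [-3.138, -0.002, 1.57]
force: [-0.5, 0.5, -1.0]
grip_width: 0.0194
finger_force: 49.3
```

Request:
play_rows([
  [0,0,0,0,0,0,-0.9],
  [0,0,0,0,0,0,-0.9],
  [0,0,0,0,0,0,-0.9],
  [0,0,0,0,0,0,-0.9],
  [0,0,0,0,0,0,-0.9],
])

```text
clock: 54.85
position: [0.6092, -0.288, 0.0902]
tool_rot: [3.141, 0.0, 1.57]
force: [-0.3, -0.1, -0.3]
grip_width: 0.0198
finger_force: 49.3
```

```bash
cat > lidfit.py <<'E'
from h import *
o=observe()['position']
S,sd=avg('scene',3); P=cloud('scene',sd); np.savez('n10.npz',S=S,sd=sd)
zt=o[2]+.0148+.009   # disc top
m=(abs(P[...,2]-zt)<.006)&(np.hypot(P[...,0]-o[0],P[...,1]-o[1])<.075)&(S.min(2)>120); k=P[m]
A=np.c_[k[:,:2]-o[:2],np.ones(len(k))]; print('plane',np.linalg.lstsq(A,k[:,2],rcond=None)[0].round(4),len(k),'zt',zt)
h=cv2.convexHull(((k[:,:2]-o[:2])*1e5).astype(np.int32))[:,0]/1e5
f=least_squares(lambda s:np.hypot(h[:,0]-s[0],h[:,1]-s[1])-.0575,[0,0],loss='soft_l1',f_scale=.001); print('lid - tcp',f.x.round(4),abs(f.fun).round(4).tolist()[:12])
m=(P[...,2]>.029)&(P[...,2]<.039)&(np.hypot(P[...,0]-.612,P[...,1]+.287)<.07)&(np.hypot(P[...,0]-.612,P[...,1]+.287)>.044); k=P[m]
f=least_squares(lambda s:np.hypot(k[:,0]-s[0],k[:,1]-s[1])-.054,[.612,-.287],loss='soft_l1',f_scale=.002); print('tin',f.x.round(4),len(k))
E
python3 lidfit.py; python3 mv.py .6113 -.2875 .0152 1.57
```

```text
plane [0.0068 0.0063 0.1131] 641 zt 0.11397978684088315
lid - tcp [-0.0014 -0.0008] [0.0016, 0.0009, 0.0001, 0.0006, 0.0005, 0.0003, 0.0003, 0.0002, 0.0004, 0.0004, 0.0008, 0.0002]
tin [ 0.611  -0.2879] 183
pos [ 0.6091 -0.288   0.0898] yaw 1.57 F [-0.1 -0.3 -0.8] M [ 0.06 -0.    0.03] q1,q7 [0.69 0.01] t 55.0 | shift cm [0.05 0.22 7.46] turn -0.0
```

Request:
play_rows([
  [0.08,0.27,1,0,0,0,-0.9],
  [0.08,0.27,3,0,0,0,-0.9],
  [0.08,0.27,5,0,0,0,-0.9],
  [0.08,0.27,6,0,0,0,-0.9],
  [0.08,0.27,6.4,0,0,0,-0.9],
])

```text
clock: 55.5
position: [0.6114, -0.2868, 0.0243]
tool_rot: [-3.14, -0.001, 1.57]
force: [0.5, 0.4, -0.6]
grip_width: 0.0195
finger_force: 49.3
```

Request:
play_rows([
  [0,0,0,0,0,0,-0.9],
  [0,0,0,0,0,0,-0.9],
  [0,0,0,0,0,0,-0.9],
  [0,0,0,0,0,0,-0.9],
  [0,0,0,0,0,0,-0.9],
])

```text
clock: 56.0
position: [0.612, -0.2873, 0.0261]
tool_rot: [3.141, 0.0, 1.57]
force: [0.1, 0.1, -1.0]
grip_width: 0.0194
finger_force: 49.3
```

```bash
python3 mv.py .6116 -.2874 .0152 1.57
```

```text
pos [ 0.612  -0.2873  0.0261] yaw 1.57 F [ 0.1  0.1 -1. ] M [0.01 0.   0.04] q1,q7 [ 0.67 -0.03] t 56.0 | shift cm [-0.01 -0.04  1.09] turn -0.0
```

Request:
play_rows([
  [0,0,0.2,0,0,0,-0.9],
  [0,0,0.4,0,0,0,-0.9],
  [0,0,0.6,0,0,0,-0.9],
  [0,0,0.8,0,0,0,-0.9],
  [0,0,0.8,0,0,0,-0.9],
])

```text
clock: 56.5
position: [0.6116, -0.287, 0.0173]
tool_rot: [-3.141, -0.0, 1.57]
force: [0.3, 0.6, -1.4]
grip_width: 0.0198
finger_force: 49.3
```

Request:
play_rows([
  [0,0,0.1,0,0,0,-0.9],
  [0,0,0.2,0,0,0,-0.9],
  [0,0,0.25,0,0,0,-0.9],
  [0,0,0.25,0,0,0,-0.9],
  [0,0,0.25,0,0,0,-0.9],
])

```text
clock: 57.0
position: [0.6118, -0.2871, 0.0153]
tool_rot: [-3.142, -0.0, 1.57]
force: [-0.7, -0.2, -0.0]
grip_width: 0.0199
finger_force: 49.4
```

Request:
play_rows([
  [0,0,0,0,0,0,-0.4],
  [0,0,0,0,0,0,-0.1],
  [0,0,0,0,0,0,0.2],
  [0,0,0,0,0,0,0.2],
  [0,0,0,0,0,0,0.2],
])

```text
clock: 57.5
position: [0.6118, -0.2872, 0.0152]
tool_rot: [3.142, 0.0, 1.57]
force: [-0.3, -0.1, -0.4]
grip_width: 0.0509
finger_force: 0.0
```

Request:
play_rows([
  [0,0,-2,0,0,0,0.2],
  [0,0,-6,0,0,0,0.2],
  [0,0,-10,0,0,0,0.2],
  [0,0,-13,0,0,0,0.2],
  [0,0,-16,0,0,0,0.2],
])

```text
clock: 58.0
position: [0.6118, -0.2872, 0.1769]
tool_rot: [3.141, 0.0, 1.57]
force: [-0.1, -0.8, -0.1]
grip_width: 0.0512
finger_force: 0.0
```

Request:
play_rows([
  [-2,-4,0,0,0,0,0],
  [-4,-8,0,0,0,0,0],
  [-6,-12,0,0,0,0,0],
  [-7,-15,0,0,0,0,0],
  [-7,-15,0,0,0,0,0],
])

```text
clock: 58.5
position: [0.4575, -0.3597, 0.1753]
tool_rot: [-3.139, 0.001, 1.565]
force: [0.6, 0.6, 0.1]
grip_width: 0.0429
finger_force: 0.0
```

Run:
```python
from h import *
import st
S,sd=avg('scene',3);T,td=avg('top',3)
for n,Q,I in (('scene',cloud('scene',sd),S),('top',cloud('top',td),T)):
    r=np.hypot(Q[...,0]-.6118,Q[...,1]+.2872)
    k=Q[(r<.062)&(Q[...,2]>.032)&(Q[...,2]<.046)&(I.min(2)>110)]
    A=np.c_[k[:,:2]-[.6118,-.2872],np.ones(len(k))]; c=np.linalg.lstsq(A,k[:,2],rcond=None)[0]; print(n,'lid plane',c.round(4),len(k))
    h=cv2.convexHull((k[:,:2]*1e5).astype(np.int32))[:,0]/1e5
    f=least_squares(lambda s:np.hypot(h[:,0]-s[0],h[:,1]-s[1])-.0575,[.6118,-.2872],loss='soft_l1',f_scale=.001); print(' lid c',f.x.round(4))
    k=Q[(r<.03)&(Q[...,2]>.046)&(Q[...,2]<.075)&(I.max(2)<100)]; print(' knob',len(k),np.median(k,0).round(4) if len(k) else '',k[:,2].max().round(4) if len(k) else '')
    for nm,c0 in (('s1',(.4136,.1592)),('s2',(.408,.2755))):
        q=Q[np.hypot(Q[...,0]-c0[0],Q[...,1]-c0[1])<.036]; print(' ',nm,np.histogram(q[:,2],bins=np.arange(.008,.08,.004))[0])
a=cv2.resize(S[160:300,110:370].astype(np.uint8),(780,420),interpolation=cv2.INTER_CUBIC); cv2.imwrite('pics/fin.png',cv2.cvtColor(a,cv2.COLOR_RGB2BGR))
```

```text
{'clock': 58.5, 'qpos': [0.9876, 0.5416, -0.6065, 1.7203, 0.3609, 0.9945, 0.242], 'position': [0.4575, -0.3597, 0.1753], 'tool_rot': [-3.1393, 0.0015, 1.5648], 'force': [0.6241, 0.5664, 0.1456], 'finger_force': 0.0, 'grip_width': 0.0429}
scene lid plane [0.0044 0.0049 0.0381] 652
 lid c [ 0.61   -0.2883]
 knob 46 [ 0.6053 -0.2928  0.0573] 0.0615
  s1 [20 18 49 17 11  2 22 44 52 17 16 36 22 10  8  8  4]
  s2 [24 33 66 15 11  1 12 32 54 16 16 30 16  8  5  5  4]
top lid plane [-0.0022 -0.0059  0.0393] 370
 lid c [ 0.6118 -0.2883]
 knob 25 [ 0.6109 -0.2867  0.0607] 0.0673
  s1 [18 30 20  8  0  0  6 40 62 15 11 21 30 12  9 12  2]
  s2 [21 21 20 11  2  0 12 37 63 17 10 35 22 16  7  9  4]
```

View pics/fin.png

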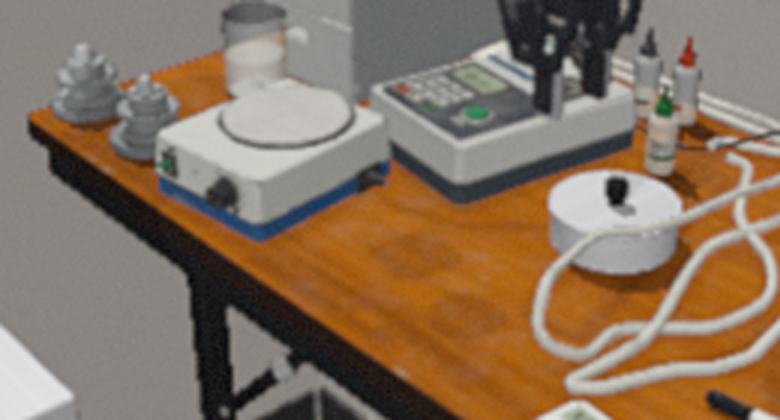

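```bash
python3 -c "
from workcell import bot
print(bot.job_done())"
```

```text
the job is handed in; nothing more can be done
None
```

The job is handed in at about 59 s of the 208 s, with no verdict given back: my last camera check showed two gears fully home on each spindle, the odd gear in the tin, the lid seated and level, and no contact with the beaker, timer or dropper bottle.

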